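# Lock a castor wheel on its axle with an R-clip

## Task

Lock the castor wheel on its axle. With the crank, turn the axle in the bench centres until the crank arm, and with it the cross-hole, leans about 35 degrees from upright toward the front of the bench, clear of the tie bar above; then take the middle-sized of the three R-clips from the slotted wooden block and push its straight leg through the cross-hole, with the bent leg riding round the shaft, until it snaps fully home. Leave the other two clips standing in the block and do not knock over the glue bottle.

Things in the scene. Friction and masses are not known exactly. Their poses are not given: they have to be found in the camera images.
- bench_centres: Grey bench centres, fixed: bed 84x300 mm, 32 mm high, carrying headstock (own y -115..-75 mm, right) and tailstock (y 119..155 mm, left), 52 mm deep, with a castor axle between their points. Origin: bed's underside below the axle. y along the axle to the tailstock, z up, -x = front, toward the robot. Axle's axis: x = 0, z = 107 mm; it turns as one with wheel and crank.
- tie_bar (a point): Middle of the fixed round steel tie bar, 16 mm thick, that runs along the axle 80 mm straight above its axis from headstock to tailstock, on posts 30 mm deep and up to 202 mm above the bed's underside: the axle cannot be reached from straight above. Axes as bench_centres.
- axle (a joint): Angle of the axle, rad: direction from its axis of the cross-hole's upper mouth (and of the crank arm). 0 = straight up, positive = leaning to the front (+0.61 = 35 degrees); starts between -1.1 and 0.05. It stays where it is left; turning takes 0.12 N m, about 2.5 N at the crank handle.
- cross_hole (a point): Centre of the cross-hole, on the axle's axis (own y = 70 mm of bench_centres). Turns with the axle: z along the hole to its mouth on the crank-arm side, y to the tailstock. Shaft 28 mm thick; hole 9 mm, right through, both mouths countersunk to 15 mm. From the hole's centre: washer (40 mm wide) at 5.5 mm, 36 mm hub sleeve, wheel (84 mm) at 46 mm; other way, shaft ends at 23 mm, tailstock at 49 mm.
- crank_handle (a point): Middle of the crank's black round handle, 18 mm thick, 55 mm long, sticking out along the axle (own -y of bench_centres) outside the headstock, at own y = -171 mm. It lies 50 mm from the axle's axis in the same direction as the hole's mouth, and does not spin on its arm. Axes as cross_hole.
- clip_block: Pale wooden block, fixed, 40x190 mm, 50 mm high, on the bench in front of the bench centres. Three slots in a row along its own y (at -60, 0, 60 mm), each 9.5 mm wide in x, 45 mm long, 42 mm deep; in each one R-clip stands loosely, legs down, coil up. Origin: centre of its underside.
- r_clip: Middle-sized R-clip, the one that fits: plain steel wire 7 mm thick, 96 mm long (others 72 and 115), in any of the slots. Origin: coil's centre; z from the tips to the coil, x from straight to bent leg, y square to its plane. Coil 25 mm in diameter, 14 mm thick along y: grip it there. Mass 60-130 g. Bent leg hugs a 13.5 mm radius about clip_home and flares to a tip at x = 15, z = -83.5 mm.
- clip_tip (a point): Rounded tip of the R-clip's straight leg: x = -9 mm, y = 0, z = -83.5 mm from the clip's origin, axes as the clip's. The leg is straight along z, at x = -9 mm.
- clip_home (a point): Point on the axis of the R-clip's straight leg, x = -9 mm, z = -52 mm from the clip's origin (31.5 mm from the tip), that lies at the centre of the cross-hole when the clip is fully home; there the neck of the bent leg meets the shaft. Axes as the clip's.
- r_clip_bent_leg (a joint): Opening of the R-clip's springy bent leg, rad, about the coil's centre: 0 = closed (free), about 0.01 when fully home, about 0.07 as its pinch rides over the shaft. Pushing the clip on takes roughly 5 to 18 N.
- r_clip_small: Smaller R-clip of the same shape (wire 5 mm, 72 mm long, coil 19 mm) in another slot, to be left. Origin at its coil's centre, axes as r_clip.
- r_clip_large: Larger R-clip of the same shape (wire 8.4 mm, 115 mm long, coil 30 mm, top 123 mm above the bench) in another slot, to be left. Origin at its coil's centre, axes as r_clip.
- glue_bottle: Upright small glue bottle, 34 mm in diameter, 92 mm high, on the bench beyond the left end of the clip block. Origin: centre of its foot, z up. Bystander.

How it is judged (in metres and radians):
On the way, in this order (a step that is already met when the one before it is completed fails the run):
1. the axle is cranked round until its cross-hole leans 20 to 55 degrees to the front (value of joint axle between 0.35 and 0.96 rad), for 0.2 s.
2. the middle-sized R-clip is home in the cross-hole, its bent leg closed round the shaft (distance between clip_home and cross_hole below 0.005 m and angle between the z axis of r_clip and the z axis of cross_hole, either way round below 0.2 rad and angle between the y axis of r_clip and the y axis of cross_hole, either way round below 0.2 rad and value of joint r_clip_bent_leg below 0.03 rad), for 0.2 s.
At the end, for the whole second after the job is handed in: Cross-hole leaning 20-55 degrees to the front; middle R-clip in it, at rest: clip_home within 5 mm of the hole centre, leg along the hole (11 degrees), plane square to the axle (11 degrees), bent leg closed (0.03 rad); other clips within 30 mm of their start; glue bottle upright (all of step 1 and all of step 2 and linear speed of r_clip below 0.02 m/s and distance of each of r_clip_small, r_clip_large from where it was at the start of the episode below 0.03 m and angle between glue_bottle's own z axis and vertical below 0.3 rad); the robot touches nothing.
It fails at once if the small or the large R-clip is taken from the block (distance of any of r_clip_small, r_clip_large from where it was at the start of the episode above 0.04 m).
It fails at once if the glue bottle is knocked over (angle between glue_bottle's own z axis and vertical above 0.6 rad).
It also fails if it takes over 51 s, if anything falls off the work surface, if the arm or the gripper's body presses on something with over 40 N, if the wrist force passes 120 N, or if a joint passes its speed limit or range.

## Robot

A 7-joint arm with a two-finger parallel gripper is mounted at the origin on a cart in front of the work surface, level with it; the furniture and walls round the work are solid. World frame = base frame: x ahead of the robot, y to its left, z up, the work surface at z = 0. Lengths are in mm, angles in rad, forces in N, time in s.
With the tool pointing down it reaches from about 425 to 875 mm from the base axis. Payload 4.7 kg.
Tool frame: the origin (TCP) lies on the centre line of the jaws, within the pads' length; the fingertips stand 22 mm ahead of it and the grasp point (between the pads) lies 3 mm ahead of it (arm.nose_length is the distance from the TCP to the fingertips, in mm); z points along the fingers, y is the direction in which the jaws open and shut (so a half turn about z gives the same grasp; the last joint's range is limited). The gripper opens to 87 mm and grips with 3 to 60 N. Pads are 19 mm wide; open, the fingers measure 117 mm over their backs; the gripper's body (75 mm by 190 mm) begins 51 mm behind the grasp point.
Start: joints at [-1.242, 0.321, -0.07, 1.45, 0.023, 1.371, -0.057], TCP at [201.283, 618.068, 244.587] pointing down, gripper open.
Joint ranges: [-2.86, 2.86], [-0.3, 2.09], [-1.38, 1.24], [0.06, 2.45], [-1.56, 4.7], [0.09, 2.05], [-2.69, 2.69]. Speed limits (rad/s): [2.57, 2.57, 3.14, 3.14, 3.14, 3.14, 3.14].

## Interface

Orientations are given as a rotation vector (axis times angle).
In Python, from bench import arm, snapshot, ticket gives the robot as it stands.
- The arm moves only by the tool play_rows, never from a script. Its argument "rows" is one flat list of numbers, 7 for each row, row after row: the turn, a rotation vector about the tool's x, y, z as a fraction of full scale, then the shift along the tool's x, y, z as a fraction of full scale, then the finger opening in mm, from 0 to 87. In form: [ax, ay, az, dx, dy, dz, grip, ax, ay, az, dx, dy, dz, grip, ...]. A call has 1 to 20 rows; each row shifts and turns the pose as measured when the row begins, along the tool's axes as they then stand; what a row does not reach is not made up. Full scale, the value 1, is 150 mm for a shift and 2 pi rad for a turn. A row lasts 1/12 s, in which the tool goes at most 41.7 mm and 7.16 degrees, less where a joint would pass 70% of its speed; a pose out of reach is approached as far as the arm can. A call with a number of a shift or a turn outside -1 to 1 is refused whole. A call with a gripper value outside its range is refused whole. The fingers move at their own pace and stop on an object; "grip_force" is the grip in N (left out, the last holds). Time passes only in rows, so rows that do not move let the fingers close. It gives the time, the measured TCP pose, the force and the opening at its end, in the units of the state.
- arm.get_obs(): the state, without advancing time (a new reading comes with each control period).
- snapshot(name): name is "side" or "top"; returns a dict with "img" (384x512x3 uint8, red, green, blue), "fovy" (degrees; the focal length in pixels is half the picture's height over the tangent of half this angle, whatever the lens; pixels are square), "cx", "cy" (the principal point, pixels), "T" (4x4, takes a point from camera to world coordinates). Camera axes: x right, y up, looking along -z (the intrinsics and any distortion apply to the point x, -y, -z); pixel columns grow to the right and rows downward; lengths in mm; the calibration is good to about 2 mm. A picture is of the moment at which its call begins. There is no depth.
- ticket.hand_in(): hands the job in, once; it reports no verdict.
The state is a dict: "time": time; "q": joint angles; "joint_vel": joint speeds; "joint_torque": joint torques, N m; "tcp_pos": TCP position; "tcp_rot": TCP orientation; "ft_force": force on the tool from outside, world axes, zero at the start; "wrist_torque": the same for the moment, N m; "grip_width": finger opening in mm.
Only numpy, scipy, OpenCV 4.12 (cv2) and the standard library are available. Lean on these libraries where they do the work, as an engineer would, in place of code of your own. Each camera call takes 0.05 s, during which the arm holds its last target.

## Working session

There is one attempt and no reset: what is moved stays moved. The work goes in short steps, Python scripts to look and compute and a tool call to move; the robot and the scene stay as the last step left them, time stands still between calls to the robot, and variables do not carry over. Pictures are saved under pics/ and viewed, and the job is handed in when it is done.

Besides the shell and the picture viewer there is one more tool, called as name(argument=value, ...), one argument or row to a line, values as JSON. play_rows: Moves the arm, as the interface text tells. Shift numbers are shares of 150 mm and turn numbers shares of 2 pi rad, none past 1 either way. Its arguments: {"type":"object","properties":{"rows":{"type":"array","items":{"type":"number"}},"grip_force":{"type":"number"}},"required":["rows"]}

```bash
ls; mkdir -p pics
python3 - <<'E'
from bench import arm, snapshot
import cv2
print(arm.get_obs())
for n in("side","top"):
    s=snapshot(n); print(n,s['fovy'],s['cx'],s['cy'],s['T'].tolist() if hasattr(s['T'],'tolist') else s['T'],[k for k in s])
    cv2.imwrite(f'pics/{n}0.png',cv2.resize(s['img'][:,:,::-1],(800,600)))
    import numpy as np; np.save(f'pics/{n}0.npy',s['img'])
E
```

```text
pics
{'time': 0.0, 'q': array([-1.24190339,  0.32182553, -0.0700791 ,  1.45165191,  0.02262093,
        1.37080908, -0.0569122 ]), 'joint_vel': array([-8.77812078e-04, -1.92638611e-04,  1.74937938e-04,  6.82297642e-04,
        1.64448128e-03, -1.80106688e-03,  4.12505869e-05]), 'joint_torque': array([-4.90107723e-04, -4.91303194e+01, -4.04242957e-01, -3.12530065e+01,
       -6.38939836e-02,  4.38399380e-02,  1.76873218e-04]), 'tcp_pos': array([201.1516714 , 617.55997786, 243.47139461]), 'tcp_rot': array([-4.92382190e-01, -3.10258394e+00,  2.98200797e-03]), 'ft_force': array([-0.17880097, -0.61145248,  0.4419901 ]), 'wrist_torque': array([-0.00897667,  0.02225842, -0.0122714 ]), 'grip_width': 87.00247486368255}
side 45.001473285657895 256.73248084536283 190.52670047591764 [[0.8775150580662736, 0.26295395795906196, -0.4010268555353969, 161.1556376474508], [-0.4793777306880245, 0.45864757480680296, -0.7482241598907626, -411.55238685984483], [-0.01281850956016212, 0.8488213110646443, 0.5285244248803969, 630.4490533801733], [0.0, 0.0, 0.0, 1.0]] ['img', 'fovy', 'cx', 'cy', 'T']
top 55.58695447574962 263.78692740082056 187.90065481183294 [[-0.027062550265841458, 0.9956452287854042, -0.08920872586226722, 456.1465857141856], [-0.9996278889516971, -0.02725980412071541, -0.0009933324085308387, 240.39408550203726], [-0.0034208190660156507, 0.08914864820153229, 0.9960124580148368, 984.0188857249963], [0.0, 0.0, 0.0, 1.0]] ['img', 'fovy', 'cx', 'cy', 'T']
```

View pics/side0.png

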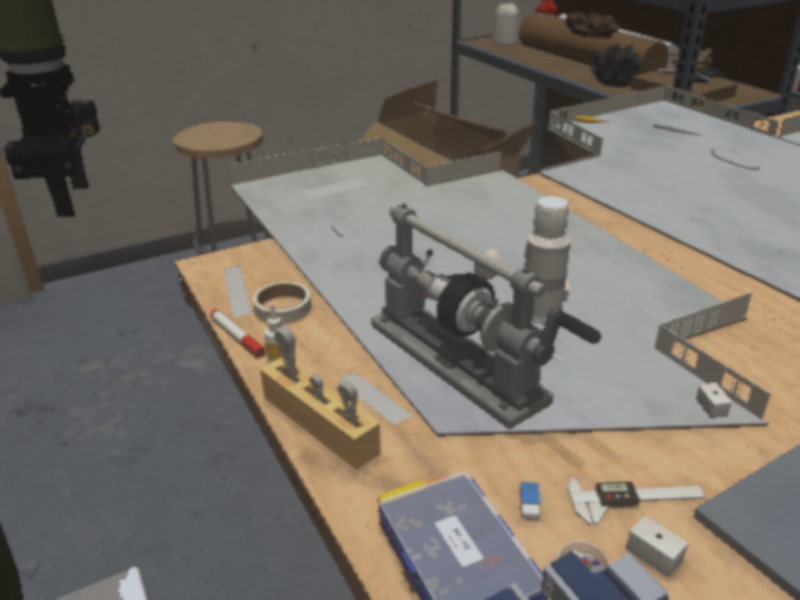

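View pics/top0.png

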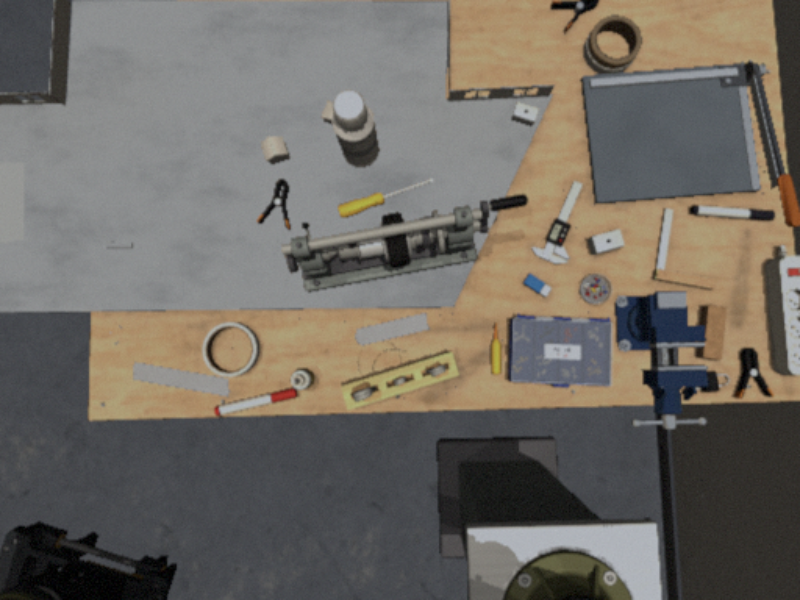

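```bash
cat > h.py <<'E'
import numpy as np, cv2
from bench import arm, snapshot, ticket
from scipy.spatial.transform import Rotation as R
def K(s):
    f=s['img'].shape[0]/2/np.tan(np.radians(s['fovy'])/2); return f,s['cx'],s['cy']
def proj(s,P):
    T=np.array(s['T']);f,cx,cy=K(s)
    p=(np.atleast_2d(P)-T[:3,3])@T[:3,:3]
    return np.c_[cx+f*p[:,0]/-p[:,2], cy-f*p[:,1]/-p[:,2]]
def ray(s,uv):
    T=np.array(s['T']);f,cx,cy=K(s)
    d=np.array([(uv[0]-cx)/f,-(uv[1]-cy)/f,-1]);d=T[:3,:3]@d
    return T[:3,3],d/np.linalg.norm(d)
def onz(s,uv,z):
    o,d=ray(s,uv);return o+d*(z-o[2])/d[2]
def tri(s1,u1,s2,u2):
    o1,d1=ray(s1,u1);o2,d2=ray(s2,u2)
    A=np.c_[d1,-d2];t=np.linalg.lstsq(A,o2-o1,rcond=None)[0]
    a=o1+t[0]*d1;b=o2+t[1]*d2
    return (a+b)/2,np.linalg.norm(a-b)
def crop(s,x0,y0,x1,y1,k,name,pts=None):
    im=cv2.resize(s['img'][y0:y1,x0:x1,::-1],None,fx=k,fy=k,interpolation=cv2.INTER_CUBIC)
    # gridticks
    for x in range((x0+9)//10*10,x1,10):
        cv2.line(im,((x-x0)*k,0),((x-x0)*k,8 if x%50 else 16),(0,255,255),1)
        if x%50==0: cv2.putText(im,str(x),((x-x0)*k+2,14),0,.4,(0,255,255),1)
    for y in range((y0+9)//10*10,y1,10):
        cv2.line(im,(0,(y-y0)*k),(8 if y%50 else 16,(y-y0)*k),(0,255,255),1)
        if y%50==0: cv2.putText(im,str(y),(2,(y-y0)*k-2),0,.4,(0,255,255),1)
    if pts is not None:
        for p in pts: cv2.circle(im,(int((p[0]-x0+.5)*k),int((p[1]-y0+.5)*k)),2,(0,0,255),-1)
    cv2.imwrite('pics/'+name,im)
def load(n,i=0):
    import pickle;return pickle.load(open(f'pics/{n}{i}.pkl','rb'))
E
python3 - <<'E'
from h import *
import pickle
for n in("side","top"):
    s=snapshot(n);pickle.dump(s,open(f'pics/{n}0.pkl','wb'))
s=load('side');crop(s,150,190,260,310,6,'s_block.png');crop(s,230,120,400,280,4,'s_bench.png')
s=load('top');crop(s,170,215,310,265,5,'t_block.png');crop(s,170,115,350,195,4,'t_bench.png')
E
```

```text
(no output)
```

View pics/s_block.png

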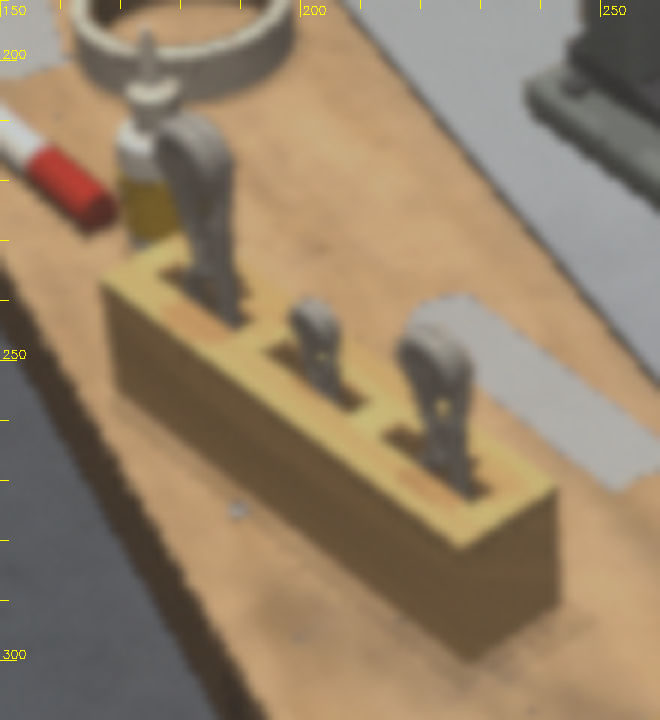

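View pics/s_bench.png

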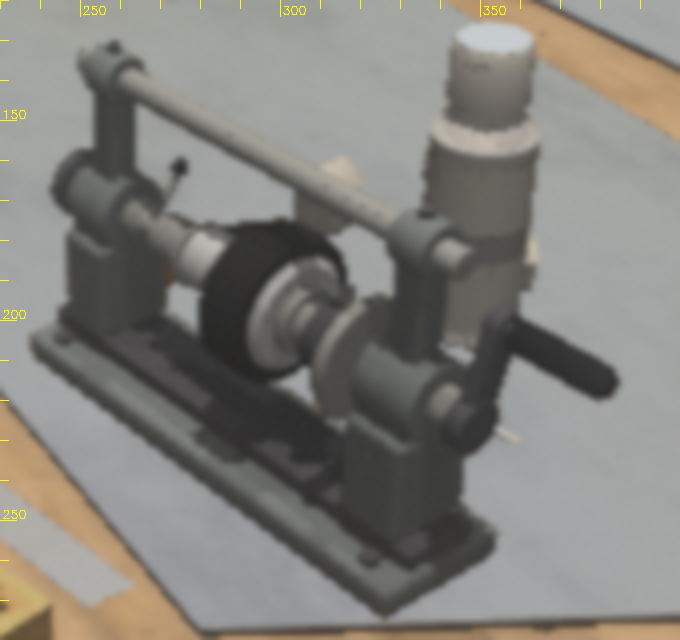

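View pics/t_block.png

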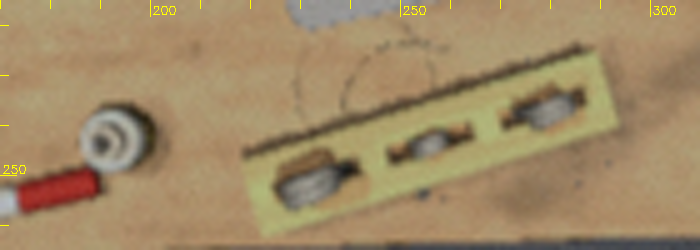

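View pics/t_bench.png

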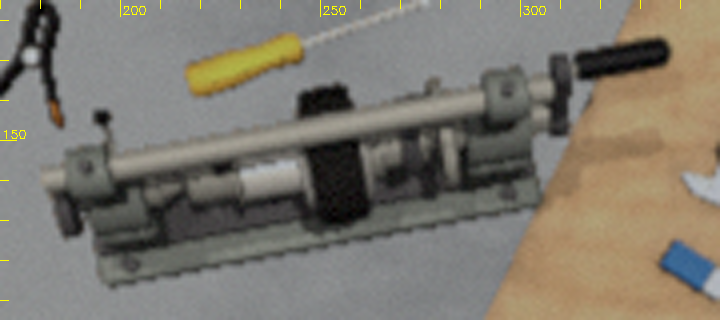

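Run:
```python
from h import *
for n,(x0,y0,x1,y1) in dict(top=(210,220,300,265),side=(160,225,250,305)).items():
    s=load(n);im=s['img'];hsv=cv2.cvtColor(im,cv2.COLOR_RGB2HSV)
    m=np.zeros(im.shape[:2],np.uint8)
    sub=hsv[y0:y1,x0:x1].astype(int)
    # print sample
    mm=((sub[...,0]>=20)&(sub[...,0]<=35)&(sub[...,1]>80)&(sub[...,2]>140)).astype(np.uint8)
    m[y0:y1,x0:x1]=mm*255
    c=max(cv2.findContours(m,0,1)[0],key=cv2.contourArea)
    hull=cv2.convexHull(c)[:,0,:]
    print(n,cv2.contourArea(c))
    W=np.array([onz(s,(u,v),50)[:2] for u,v in hull.astype(float)])
    (cx,cy),(w,h),a=cv2.minAreaRect(W.astype(np.float32)); print(cx,cy,w,h,a)
    box=cv2.boxPoints(((cx,cy),(w,h),a));print(box)
    cv2.imwrite(f'pics/m_{n}.png',cv2.resize(m[y0:y1,x0:x1],None,fx=6,fy=6,interpolation=0))
```

```text
top 1143.0
398.2041931152344 265.8576965332031 41.41427993774414 192.6691131591797 15.643263816833496
[[352.28775 353.04034]
 [404.2404  167.50783]
 [444.12064 178.67505]
 [392.168   364.20758]]
side 376.0
405.96759033203125 236.70648193359375 39.66191864013672 137.18795776367188 16.993661880493164
[[366.95483 296.50952]
 [407.05017 165.3116 ]
 [444.98035 176.90344]
 [404.885   308.10138]]
```

View pics/m_side.png

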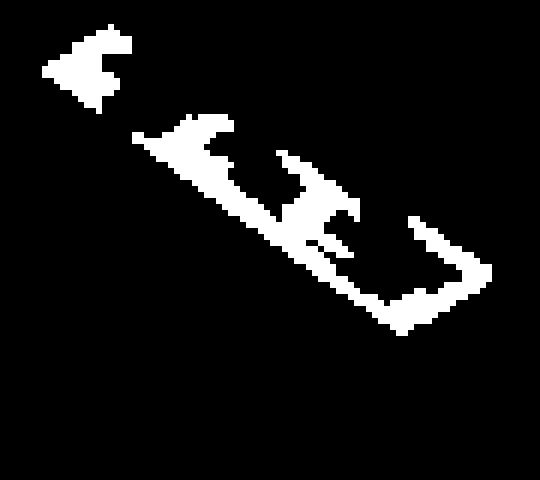

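View pics/m_top.png

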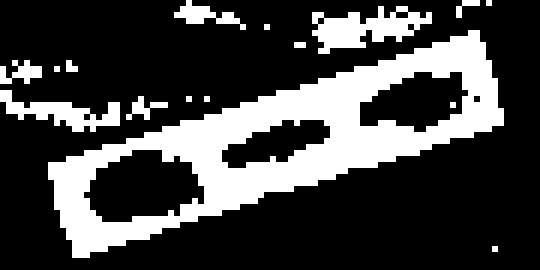

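Run:
```python
from h import *
x0,y0,x1,y1=(160,225,250,305)
s=load('side');im=s['img'];hsv=cv2.cvtColor(im,cv2.COLOR_RGB2HSV)
sub=hsv[y0:y1,x0:x1].astype(int)
mm=((sub[...,0]>=20)&(sub[...,0]<=35)&(sub[...,1]>80)&(sub[...,2]>140))
v,u=np.nonzero(mm); k=v>2
W=np.array([onz(s,(a,b),50)[:2] for a,b in zip(u[k]+x0,v[k]+y0)])
r=cv2.minAreaRect(W.astype(np.float32));print(r,cv2.boxPoints(r))
# overlay models
def T(c,yaw):
    c_,s_=np.cos(yaw),np.sin(yaw);M=np.eye(4);M[:2,:2]=[[c_,-s_],[s_,c_]];M[:2,3]=c;return M
M=T((398.2,265.9),np.radians(15.64))
P=[(a*20,b*95,z) for a in(-1,1) for b in(-1,1) for z in (0,50)]
for y in(-60,0,60):
    P+=[(a*4.75,y+b*22.5,50) for a in(-1,1) for b in(-1,1)]
P=np.array(P,float)@M[:3,:3].T+M[:3,3]
crop(s,150,190,260,310,6,'o1.png',proj(s,P))
t=load('top');crop(t,200,215,310,265,7,'o2.png',proj(t,P))
```

```text
((397.99090576171875, 262.8074035644531), (39.66191864013672, 191.77316284179688), 16.993661880493164) [[351.00143 348.71136]
 [407.0502  165.3116 ]
 [444.98038 176.90344]
 [388.9316  360.30322]]
```

View pics/o1.png

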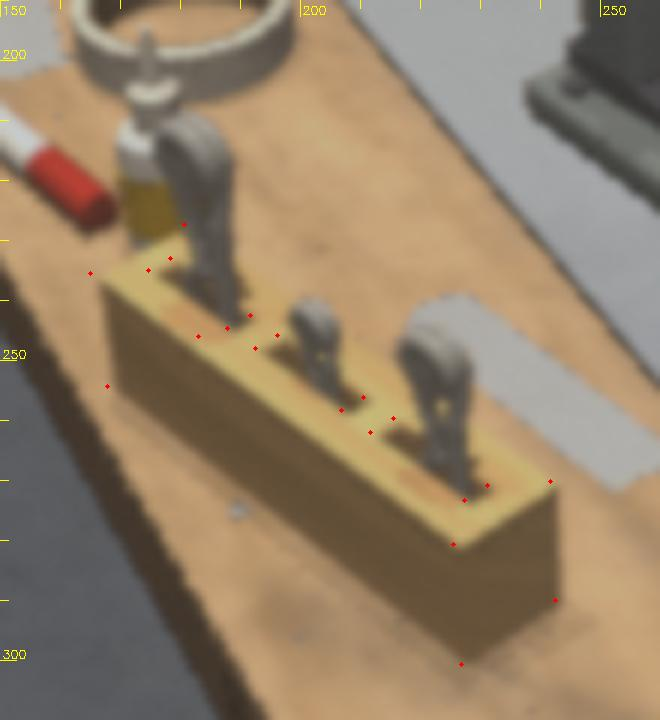

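View pics/o2.png

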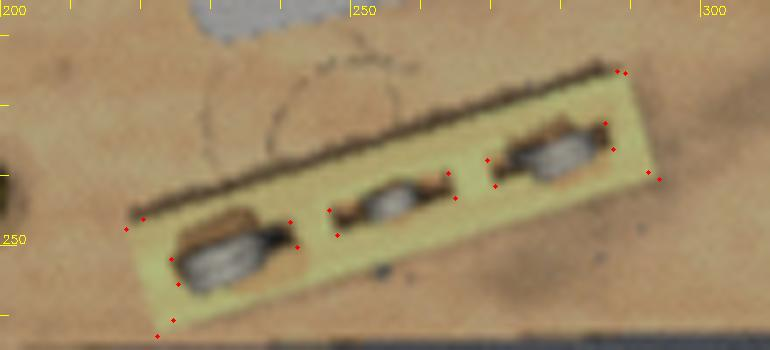

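Run:
```python
from h import *
s=load('side');t=load('top')
crop(s,200,235,245,285,12,'c1.png');crop(t,260,220,305,255,14,'c2.png')
```

```text
(no output)
```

View pics/c1.png

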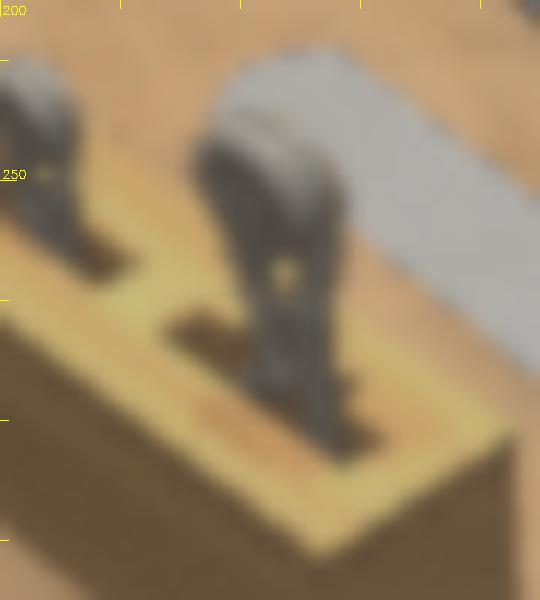

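View pics/c2.png

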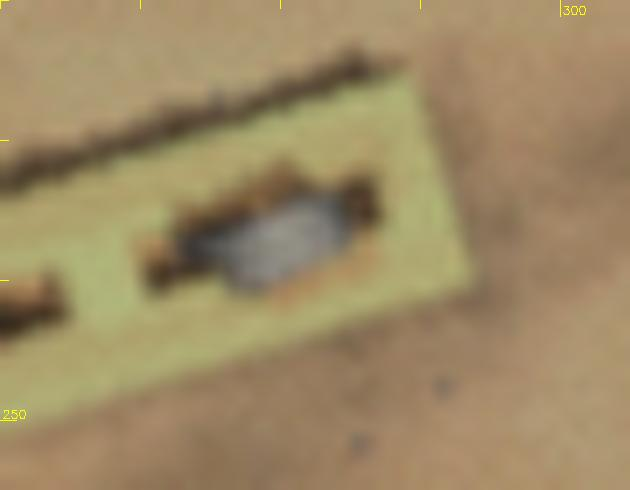

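```bash
cat >> h.py <<'E'
def clip_pts(C,yawx,n=24):
    # C coil centre, yawx: direction angle of clip x axis (upright clip)
    X=np.array([np.cos(yawx),np.sin(yawx),0]);Z=np.array([0,0,1.]);Y=np.cross(Z,X)
    a=np.linspace(0,2*np.pi,n,endpoint=False)
    P=[C+12.5*(np.cos(q)*X+np.sin(q)*Z)+y*Y for q in a for y in(-7,7)]
    P+=[C+X*(-9+d)+Z*z for z in np.arange(-41,-9,4) for d in(-3.5,3.5)]
    return np.array(P)
E
python3 - <<'E'
from h import *
s=load('side');t=load('top')
p,e=tri(t,(279.9,237.0),s,(221.5,248.7));print(p,e)
C=onz(t,(279.9,237.0),91.5);print(C)
b=np.radians(16.3);M=np.array([398.1,264.3]);
print((np.array([[np.cos(b),np.sin(b)],[-np.sin(b),np.cos(b)]])@(C[:2]-M)))
P=clip_pts(C,b+np.pi/2)
crop(s,200,235,245,285,12,'c1.png',proj(s,P));crop(t,260,220,305,255,14,'c2.png',proj(t,P))
E
```

```text
[415.9647332  205.15247561  92.90562528] 1.4129494143613641
[415.25290119 205.38067993  91.5       ]
[ -0.07324632 -61.36532352]
```

View pics/c1.png

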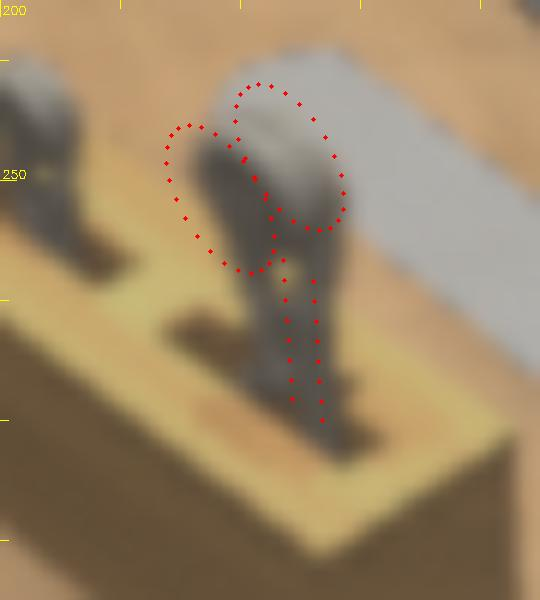

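View pics/c2.png

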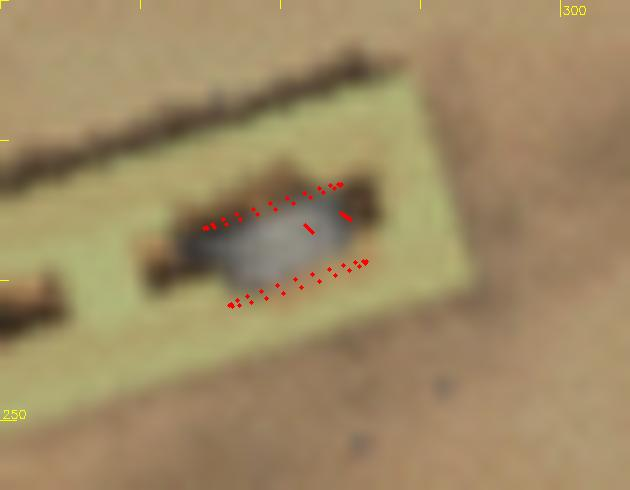

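Run:
```python
from h import *
s=load('side');t=load('top')
crop(s,240,130,320,200,10,'c1.png');crop(t,180,130,275,195,8,'c2.png');crop(t,260,115,345,175,8,'c3.png');crop(s,310,160,390,230,10,'c4.png')
```

```text
(no output)
```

View pics/c1.png

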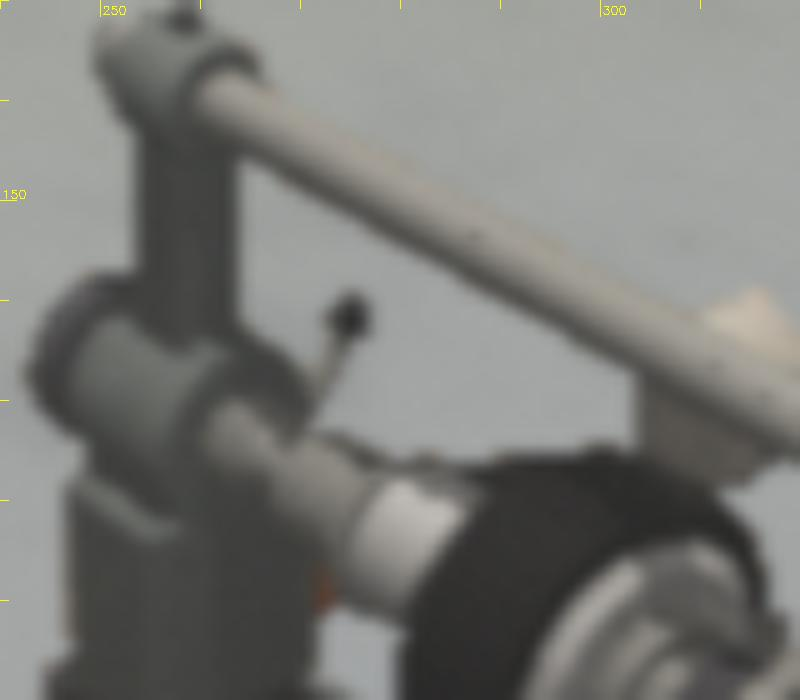

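View pics/c2.png

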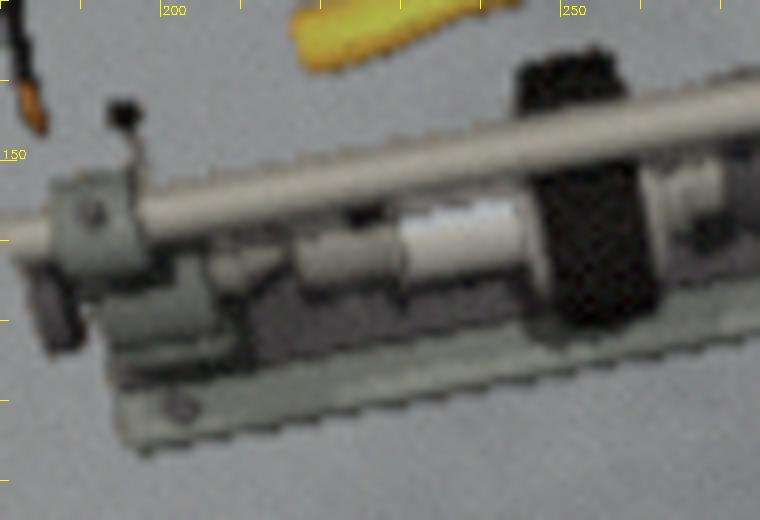

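View pics/c3.png

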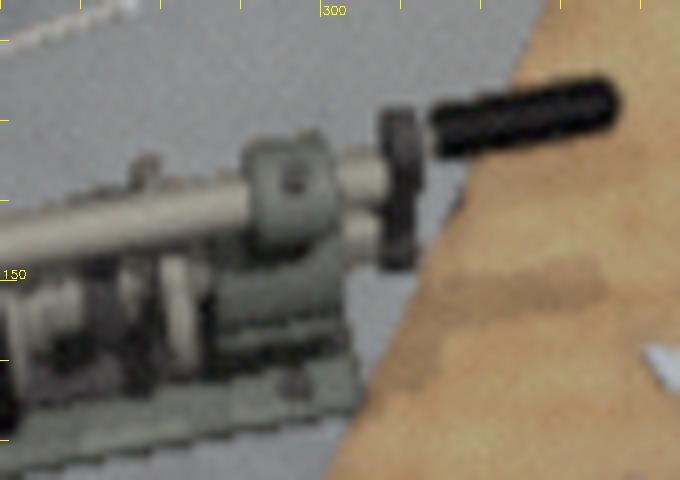

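View pics/c4.png

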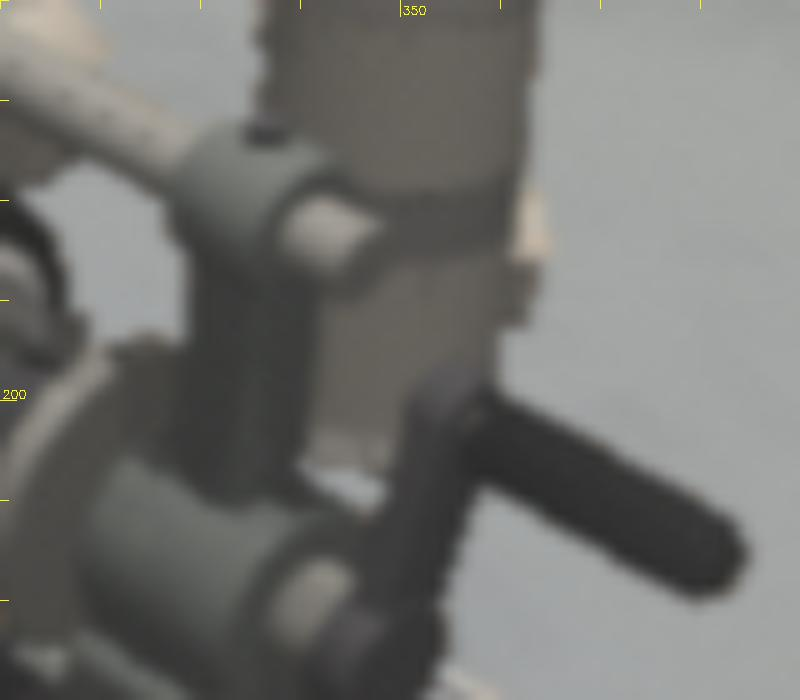

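Run:
```python
from h import *
s=load('side');t=load('top')
def px(x0,y0,k,u,v): return (x0+u/k-.5,y0+v/k-.5)
S1=lambda u,v:px(240,130,10,u,v);S4=lambda u,v:px(310,160,10,u,v)
T2=lambda u,v:px(180,130,8,u,v);T3=lambda u,v:px(260,115,8,u,v)
def go(n,a,b): 
    p,e=tri(t,a,s,b);print(n,p.round(1),round(e,1));return p
h0=go('handle in',T3(435,131),S4(478,440));h1=go('handle out',T3(614,102),S4(733,562))
# tie bar: right end (outside headstock), left inner at tailstock collar
b1=go('bar right end',T3(385,174),S4(350,232))
b0=go('bar left collar',T2(143,222),S1(205,88))
print('bar yaw',np.degrees(np.arctan2(b0[1]-b1[1],b0[0]-b1[0]))-90, 'handle yaw',np.degrees(np.arctan2(h0[1]-h1[1],h0[0]-h1[0]))-90)
# bar direction from top only at z=187
for a,b in((T2(143,222),T3(245,199)),(T2(20,240),T3(385,174))):
    A=onz(t,a,187);B=onz(t,b,187);print(A.round(1),B.round(1),np.linalg.norm(A-B),np.degrees(np.arctan2(A[1]-B[1],A[0]-B[0]))-90)
# bed front edge bottom z~0..32
A=onz(t,T2(145,450),32);B=onz(t,T3(355,408),32);print('bed',A,B,np.linalg.norm(A-B),np.degrees(np.arctan2(A[1]-B[1],A[0]-B[0]))-90)
# sleeve/grey boundary & wheel
g=go('sleeve L end',T2(403,248),S1(385,535))
g=go('handle mid',T3(524,117),S4(606,500))
```

```text
handle in [657.4 123.1 160.2] 2.6
handle out [666.7  69.8 161.4] 3.3
bar right end [637.1 142.3 200.3] 0.0
bar left collar [597.7 384.4 197.8] 0.1
bar yaw 9.230389715448709 handle yaw 9.908923571398262
[599.7 386.4 187. ] [634.2 179.7 187. ] 209.5058229469304 9.475592957310909
[595.6 420.5 187. ] [640.2 140.6 187. ] 283.4095190982023 9.046741689014226
bed [551.84240363 414.93687678  32.        ] [597.81840787 134.04300697  32.        ] 284.6316199322361 9.295603635162323
sleeve L end [603.7 320.3 116.7] 3.3
handle mid [662.3  96.4 160.6] 1.1
```

Run:
```python
from h import *
s=load('side');t=load('top')
crop(s,295,230,375,290,10,'c1.png');crop(s,225,185,285,245,10,'c2.png');crop(t,290,150,330,180,16,'c3.png');
crop(t,180,165,230,200,14,'c4.png')
```

```text
(no output)
```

View pics/c1.png

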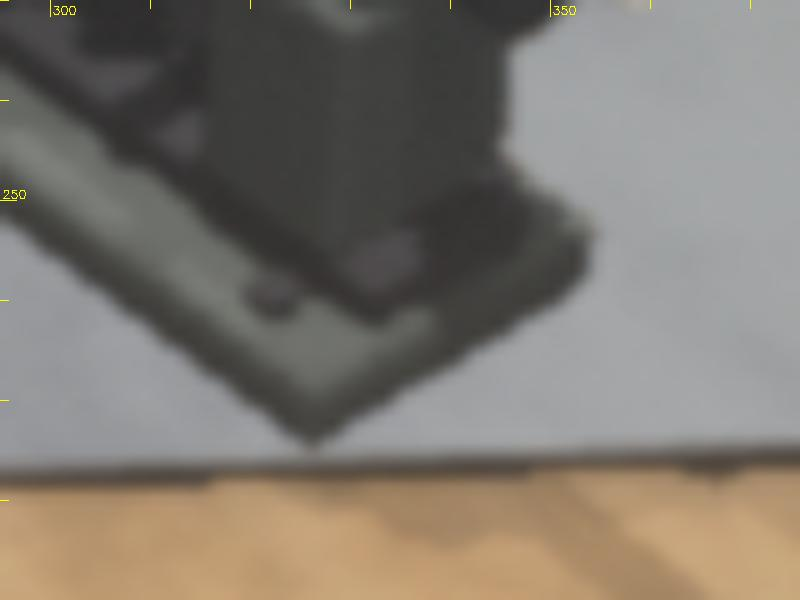

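View pics/c2.png

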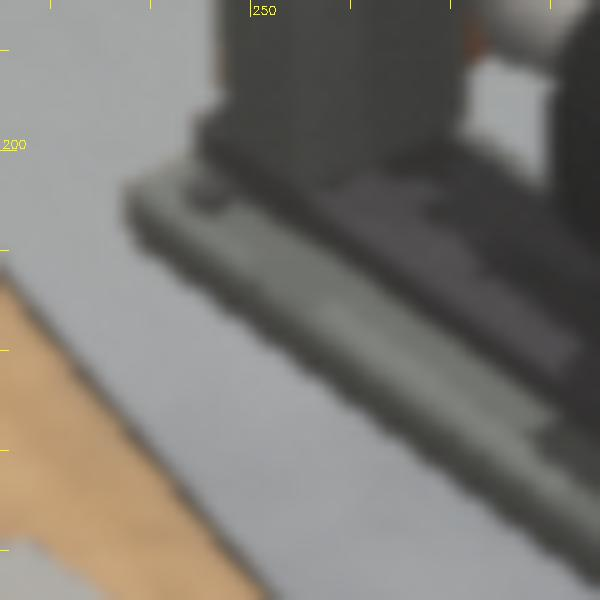

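View pics/c3.png

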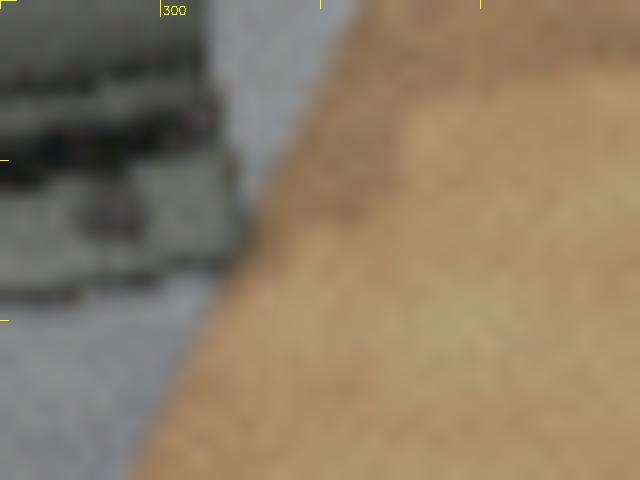

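View pics/c4.png

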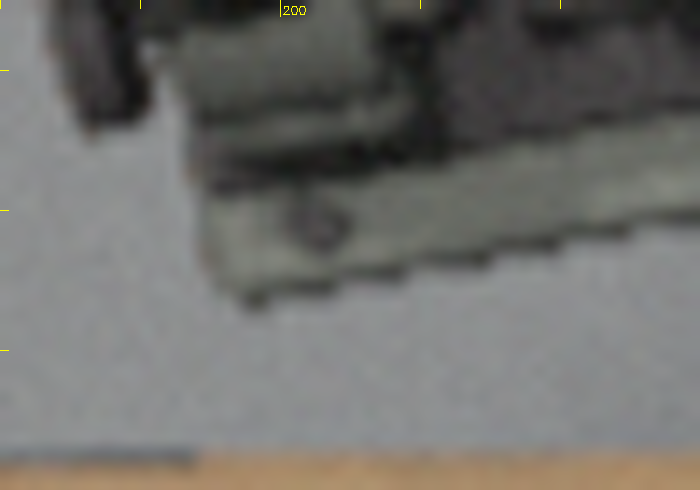

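Run:
```python
from h import *
s=load('side');t=load('top')
def px(x0,y0,k,u,v): return (x0+u/k-.5,y0+v/k-.5)
def go(n,a,b): 
    p,e=tri(t,a,s,b);print(n,p.round(1),round(e,1));return p
go('slab FR bottom',px(290,150,16,230,270),px(295,230,10,312,445))
go('slab FR top',px(290,150,16,225,262),px(295,230,10,312,395))
go('slab FL bottom',px(180,165,14,245,305),px(225,185,10,145,245))
go('slab FL top',px(180,165,14,215,285),px(225,185,10,130,190))
go('board corner',(290.7,196.2),(280.7,276.5))
crop(t,270,180,310,210,16,'c1.png');crop(s,265,262,305,290,16,'c2.png')
```

```text
slab FR bottom [600.6 130.5   7.9] 3.6
slab FR top [600.6 132.4  19.3] 4.3
slab FL bottom [555.2 420.2   6.6] 4.9
slab FL top [556.  424.3  20. ] 0.9
board corner [520.8 168.9   6.8] 3.3
```

View pics/c1.png

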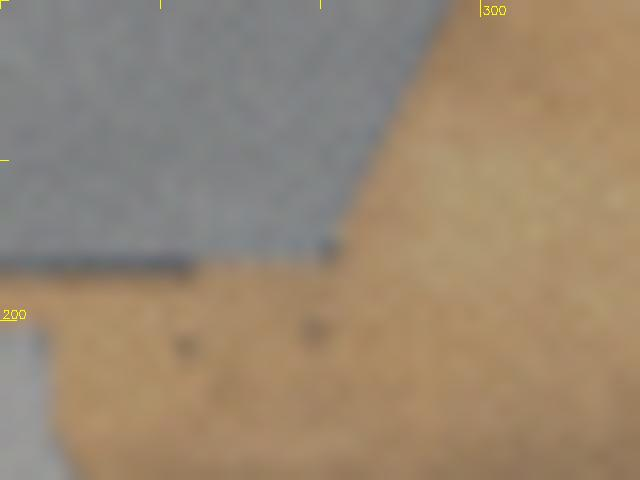

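View pics/c2.png

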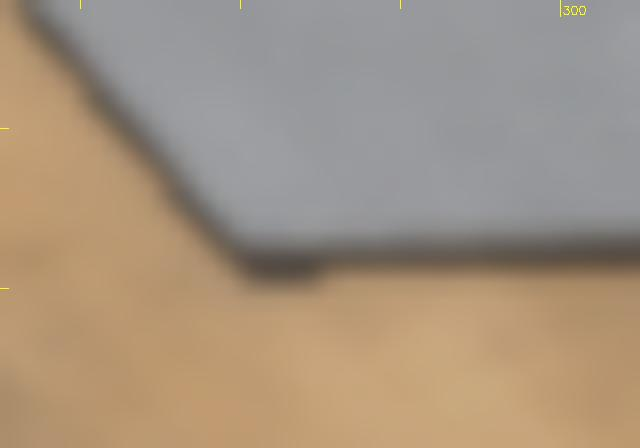

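```bash
cat > fit.py <<'E'
from h import *
from scipy.optimize import least_squares
s=load('side');t=load('top')
def px(x0,y0,k,u,v): return np.array((x0+u/k-.5,y0+v/k-.5))
S1=lambda u,v:px(240,130,10,u,v);S4=lambda u,v:px(310,160,10,u,v)
T2=lambda u,v:px(180,130,8,u,v);T3=lambda u,v:px(260,115,8,u,v)
def B(p,P):
    c,s_=np.cos(p[3]),np.sin(p[3]);P=np.atleast_2d(P)
    return np.c_[c*P[:,0]-s_*P[:,1]+p[0],s_*P[:,0]+c*P[:,1]+p[1],P[:,2]+p[2]]
barT=[T2(143,222),T2(500,153),T3(100,222),T3(245,199),T3(385,174)]
barS=[S1(205,88),S1(480,235),S1(700,355),S4(170,165),S4(350,232)]
def line(sn,p,A,Bp,q):
    a,b=proj(sn,B(p,[A,Bp]));d=(b-a)/np.linalg.norm(b-a)
    return [(q[0]-a[0])*d[1]-(q[1]-a[1])*d[0]]
def res(p):
    r=[]; th=p[4]; ot=p[5:7];os=p[7:9]
    for q in barT:r+=line(t,p,(0,-120,187),(0,120,187),q-ot)
    for q in barS:r+=line(s,p,(0,-120,187),(0,120,187),q-os)
    h=lambda y:(-50*np.sin(th),y,107+50*np.cos(th))
    H=B(p,[h(-143.5),h(-198.5)])
    r+=list((proj(t,H)-[T3(435,131),T3(617,102)]-ot).ravel())
    r+=list((proj(s,H)-[S4(478,440),S4(735,562)]-os).ravel())
    # slab bottom front corners
    C=B(p,[(-42,-130,0),(-42,170,0)])
    r+=list((proj(s,C)-[px(295,230,10,312,445),px(225,185,10,145,245)]-os).ravel()*.7)
    C=B(p,[(-42,-130,10),(-42,170,10)])
    r+=list((proj(t,C)-[px(290,150,16,235,268),px(180,165,14,225,300)]-ot).ravel()*.7)
    # shaft axis line (own) top view
    for q in (T2(347,257),T2(372,254)): r+=line(t,p,(0,0,107),(0,100,107),q-ot)
    r+=list(np.array(p[5:9])*1.0)
    return r
if __name__=='__main__':
    o=least_squares(res,[620,160+20,8,np.radians(9.3),-.35,0,0,0,0],loss='soft_l1')
    p=o.x;print(p.round(3),np.degrees(p[3:5]),o.cost);print(np.round(o.fun,1))
    J=o.jac;print('sd',np.sqrt(np.diag(np.linalg.inv(J.T@J))).round(2))
    np.save('pics/bench.npy',p)
    th=p[4]
    print('hole',B(p,[(0,70,107)]),'handle',B(p,[(-50*np.sin(th),-171,107+50*np.cos(th))]))
    P=[(0,y,187) for y in range(-140,160,20)]+[(x,y,0) for x in(-42,42) for y in(-130,170)]
    a=np.linspace(0,2*np.pi,24)
    for y,r in((93,14),(64.5,20),(24,42),(70,14)): P+=[(r*np.sin(q),y,107+r*np.cos(q)) for q in a]
    P+=[(-r*np.sin(th),70,107+r*np.cos(th)) for r in range(0,20,3)]
    P+=[(-50*np.sin(th),y,107+50*np.cos(th)) for y in(-143,-171,-198)]
    P=B(p,P)
    crop(s,230,120,400,280,4,'o1.png',proj(s,P)+p[7:9]);crop(t,170,115,350,195,4,'o2.png',proj(t,P)+p[5:7])
    crop(s,240,130,320,200,10,'o3.png',proj(s,P)+p[7:9])
    crop(t,180,130,275,195,8,'o4.png',proj(t,P)+p[5:7])
E
python3 fit.py
```

```text
[ 6.19656e+02  2.61975e+02  8.61900e+00  1.65000e-01 -2.48000e-01
  5.65000e-01  5.20000e-01 -4.43000e-01 -4.31000e-01] [  9.46437459 -14.18430194] 8.940651438360469
[-0.2 -0.2 -0.8 -0.2  0.1 -0.2 -0.3 -0.1  1.6 -1.1 -0.3  0.4  0.5 -0.5
  0.7 -1.  -0.9  0.2  0.2  1.1 -2.1 -0.1  0.9 -0.9 -0.4  0.3  2.1  2.3
  0.6  0.5 -0.4 -0.4]
sd [1.48 2.25 1.58 0.01 0.06 0.95 0.55 0.9  0.6 ]
hole [[608.14557081 331.02217892 115.61917632]] handle [[659.85955534  95.31732647 164.0948025 ]]
```

View pics/o1.png

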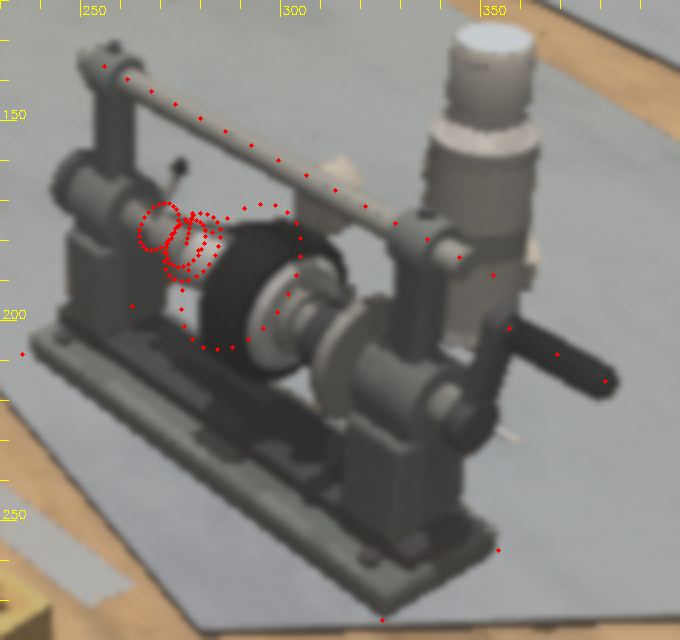

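View pics/o3.png

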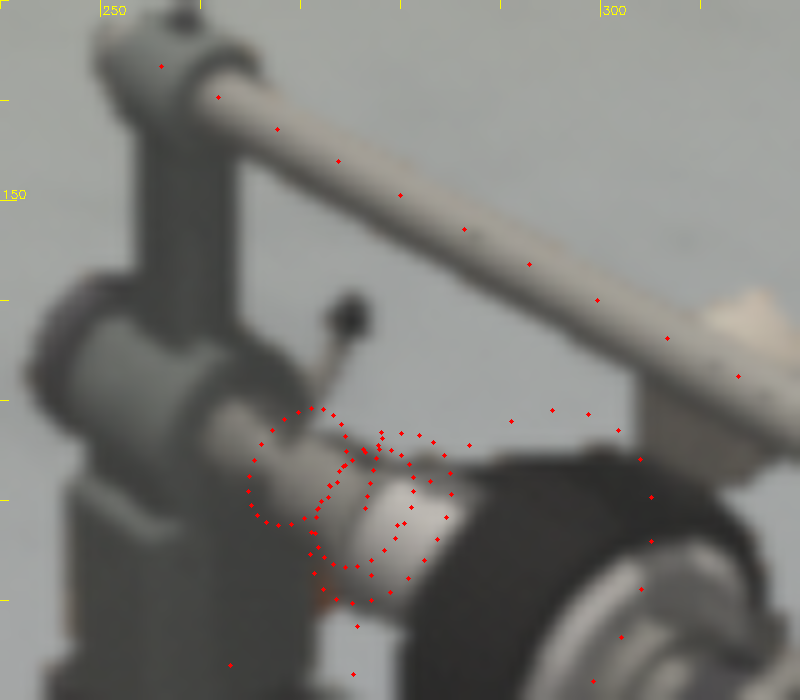

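View pics/o4.png

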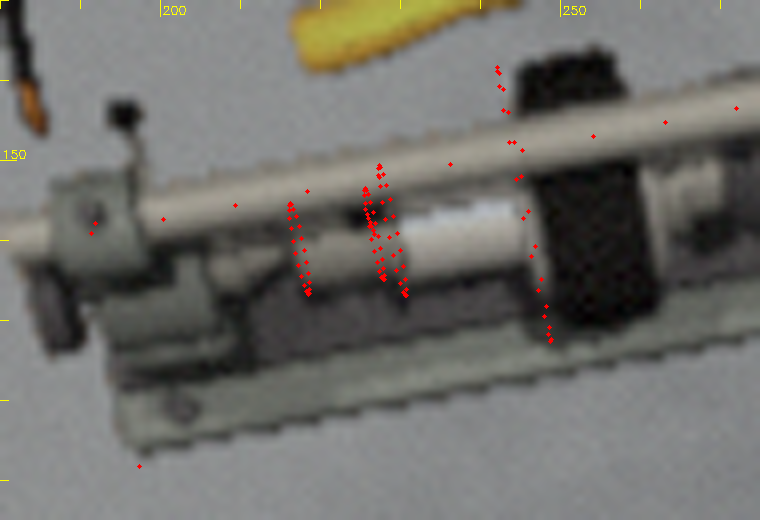

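Run:
```python
from h import *
t=load('top');g=cv2.cvtColor(t['img'],cv2.COLOR_RGB2HSV)[...,1].astype(float)
im=t['img'].astype(float);w=im[...,0]-im[...,2]
pts=[]
for u in range(62,430,8):
    col=w[240:285,u-1:u+2].mean(1); d=np.diff(cv2.GaussianBlur(col.reshape(-1,1),(1,5),0).ravel())
    i=d.argmin()
    if 0<i<len(d)-1:
        a,b,c=d[i-1:i+2];o=(a-c)/(2*(a-2*b+c)); pts.append((u,240+i+.5+o,d[i]))
pts=np.array(pts);k=pts[:,2]<-6;q=pts[k]
pf=np.polyfit(q[:,0],q[:,1],2);print(pf);r=q[:,1]-np.polyval(np.polyfit(q[:,0],q[:,1],1),q[:,0])
print(np.c_[q[:,0],q[:,1],r].round(1).tolist())
print(onz(t,q[0,:2],0),onz(t,q[-1,:2],0))
```

```text
[-2.28099885e-08 -2.79605451e-02  2.70515769e+02]
[[62.0, 268.8, -0.0], [70.0, 268.5, -0.1], [78.0, 268.1, -0.2], [86.0, 268.2, 0.1], [94.0, 267.9, -0.0], [102.0, 267.8, 0.2], [110.0, 267.2, -0.2], [118.0, 267.1, -0.1], [126.0, 267.1, 0.1], [134.0, 266.8, 0.1], [142.0, 267.0, 0.5], [150.0, 266.3, -0.0], [158.0, 266.2, 0.1], [166.0, 265.9, 0.1], [174.0, 265.8, 0.1], [182.0, 265.2, -0.2], [190.0, 265.1, -0.1], [198.0, 265.1, 0.2], [206.0, 264.8, 0.0], [214.0, 264.4, -0.1], [222.0, 264.2, -0.1], [230.0, 264.2, 0.1], [238.0, 263.9, 0.0], [246.0, 263.7, 0.1], [254.0, 263.2, -0.2], [262.0, 263.2, -0.0], [270.0, 263.1, 0.2], [278.0, 262.7, 0.0], [286.0, 262.5, -0.1], [294.0, 262.1, -0.2], [302.0, 262.1, 0.0], [310.0, 261.9, 0.0], [318.0, 261.7, 0.1], [326.0, 261.2, -0.2], [334.0, 261.2, 0.0], [342.0, 261.0, 0.0], [350.0, 260.8, 0.0], [358.0, 260.4, -0.1], [366.0, 260.2, -0.1], [374.0, 260.2, 0.1], [382.0, 260.0, 0.2], [390.0, 259.7, 0.1], [398.0, 259.2, -0.2], [406.0, 259.1, -0.0], [414.0, 259.0, 0.1]]
[342.77368266 784.66374758   0.        ] [ 343.34129746 -153.19168897    0.        ]
```

Run:
```python
from h import *
s=load('side');im=s['img'].astype(float);w=im[...,0]-im[...,2]
w=cv2.GaussianBlur(w,(3,3),0)
pts=[]
for v in range(195,380,6):
    x0=int(118+(v-182)*(230-118)/(384-182)) 
    row=w[v,x0-22:x0+26];d=np.diff(row);i=d.argmax()
    if 0<i<len(d)-1:
        a,b,c=d[i-1:i+2];o=(a-c)/(2*(a-2*b+c));pts.append((x0-22+i+.5+o,v,d[i]))
q=np.array(pts);pf=np.polyfit(q[:,1],q[:,0],1)
for a in q: print(a.round(1),round(a[0]-np.polyval(pf,a[1]),1),onz(s,a[:2],0).round(1))
```

```text
[127.5 195.   15. ] -6.5 [343.  626.1   0. ]
[142.6 201.   15.7] 5.5 [368.5 579.3   0. ]
[150. 207.  16.] 9.7 [376.4 543.9   0. ]
[156.3 213.   21.9] 12.8 [381.6 511.3   0. ]
[155.6 219.   16.9] 8.8 [372.1 488.2   0. ]
[145.2 225.   16.8] -4.7 [343.6 476.9   0. ]
[148.5 231.   16.7] -4.7 [343.2 450.7   0. ]
[152.1 237.   15.1] -4.3 [343.4 425.1   0. ]
[155.5 243.   15.9] -4.1 [343.2 400.6   0. ]
[159.2 249.   15.9] -3.6 [343.6 376.7   0. ]
[162.5 255.   16.7] -3.5 [343.2 353.9   0. ]
[166.1 261.   15.8] -3.0 [343.5 331.6   0. ]
[169.6 267.   16.2] -2.7 [343.5 310.3   0. ]
[173.1 273.   15.6] -2.4 [343.6 289.5   0. ]
[176.5 279.   16.3] -2.3 [343.3 269.6   0. ]
[180.1 285.   15.6] -1.8 [343.6 250.1   0. ]
[183.5 291.   16.1] -1.6 [343.3 231.4   0. ]
[187.  297.   14.5] -1.3 [343.4 213.1   0. ]
[190.4 303.   16.1] -1.1 [343.2 195.6   0. ]
[193.9 309.   14.9] -0.8 [343.3 178.4   0. ]
[197.4 315.   16.6] -0.5 [343.4 161.7   0. ]
[200.8 321.   17. ] -0.3 [343.1 145.7   0. ]
[204.4 327.   16.4] 0.2 [343.4 129.9   0. ]
[207.9 333.   16. ] 0.4 [343.3 114.7   0. ]
[211.5 339.   17.2] 0.8 [343.5  99.7   0. ]
[214.8 345.   15.6] 1.0 [343.3  85.4   0. ]
[218.5 351.   17.8] 1.4 [343.5  71.3   0. ]
[222.  357.   15.4] 1.7 [343.5  57.6   0. ]
[225.5 363.   16.8] 2.0 [343.6  44.3   0. ]
[228.7 369.   17.2] 2.1 [343.2  31.5   0. ]
[232.5 375.   16.3] 2.6 [343.5  18.7   0. ]
```

Run:
```python
from h import *
s=load('side');t=load('top')
for a,b in(((222.4,261.4),(166.7,237.)),((292.9,239.2),(226.,281.)),((288.2,225.6),(241.8,270.8))):
    p,e=tri(t,a,s,b);print(p.round(1),round(e,1),onz(t,a,50).round(1),onz(s,b,50).round(1))
crop(s,155,220,200,260,14,'c1.png');crop(t,205,235,250,270,14,'c2.png')
```

```text
[356.2 351.4  44.5] 1.6 [356.1 351.   50. ] [355.1 343.9  50. ]
[406.8 170.6  46. ] 0.2 [406.9 170.9  50. ] [405.2 166.5  50. ]
[442.9 180.9  46.5] 2.9 [441.6 181.7  50. ] [442.5 176.7  50. ]
```

View pics/c1.png

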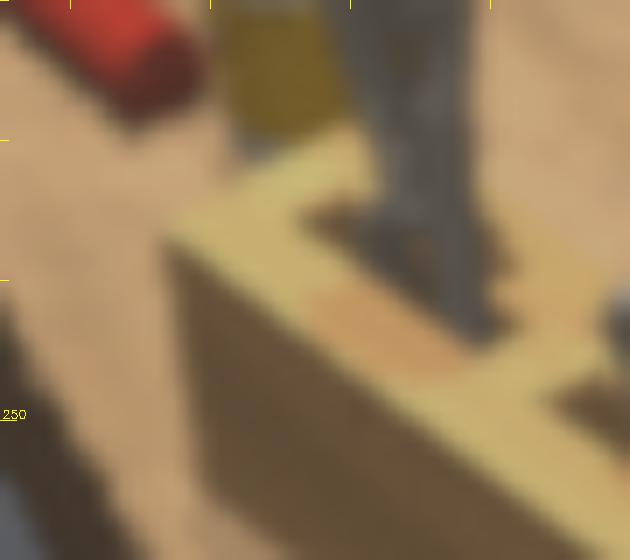

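View pics/c2.png

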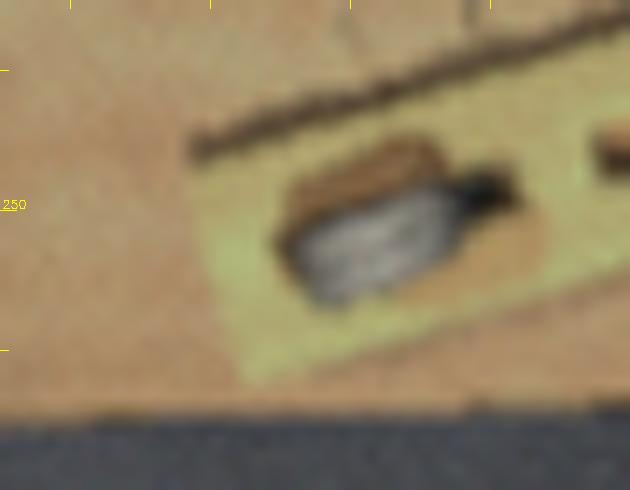

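```bash
cat >> h.py <<'E'
def down(jaw_deg,tilt_deg=0,tilt_axis_deg=None):
    """tool z down, tool y (jaw) along world angle jaw_deg; then tilt (world rot) about horizontal axis at tilt_axis_deg"""
    a=np.radians(jaw_deg);y=np.array([np.cos(a),np.sin(a),0]);z=np.array([0,0,-1.]);x=np.cross(y,z)
    M=R.from_matrix(np.c_[x,y,z])
    if tilt_deg:
        b=np.radians(tilt_axis_deg);M=R.from_rotvec(np.radians(tilt_deg)*np.array([np.cos(b),np.sin(b),0]))*M
    return M
def plan(p0,R0,wps,grip,vmax=38,wmax=6.5):
    rows=[];p=np.array(p0,float);Rc=R0
    for q,Rt in wps:
        q=np.array(q,float);Rt=Rt if Rt is not None else Rc
        rv=(Rc.inv()*Rt).as_rotvec();n=int(max(1,np.ceil(np.linalg.norm(q-p)/vmax),np.ceil(np.degrees(np.linalg.norm(rv))/wmax)))
        for i in range(n):
            d=Rc.inv().apply((q-p)/(n-i));rv=(Rc.inv()*Rt).as_rotvec()/(n-i)
            a=np.r_[np.round(rv/(2*np.pi),4),np.round(d/150,3)]
            rows.append([*(float(x) for x in a),grip])
            p=p+Rc.apply(a[3:]*150);Rc=Rc*R.from_rotvec(a[:3]*2*np.pi)
    print(len(rows));
    for i in range(0,len(rows),20): print(','.join(f'{x:g}' for r in rows[i:i+20] for x in r));print('--')
    return p,Rc
def cur():
    o=arm.get_obs();return o['tcp_pos'],R.from_rotvec(o['tcp_rot'])
E
python3 - <<'E'
from h import *
p,Rc=cur();print(p,Rc.as_matrix().round(3))
plan(p,Rc,[((390,400,300),down(40)),((580,180,300),down(20)),((640,92,290),down(9.4))],60)
s=load('side');t=load('top')
pp,e=tri(t,(224,64),s,(352,131));print('bottle behind',pp,e)
pp,e=tri(t,(192.,243.),s,(174,194.5));print('glue tip',pp,e)
E
```

```text
[201.19578081 617.75031415 243.88810085] [[-0.951  0.31  -0.   ]
 [ 0.31   0.951 -0.001]
 [-0.    -0.001 -1.   ]]
19
-0,0,0.0111,-0.206,-0.124,-0.047,60,-0,0,0.0111,-0.214,-0.109,-0.047,60,-0,0,0.0111,-0.221,-0.094,-0.046,60,-0,0,0.0111,-0.227,-0.078,-0.047,60,-0,0,0.0111,-0.232,-0.063,-0.046,60,-0.0001,0,0.0111,-0.236,-0.046,-0.047,60,-0,0,0.0111,-0.238,-0.03,-0.046,60,-0.0001,0.0001,0.0111,-0.24,-0.013,-0.047,60,0,-0,0.0069,-0.242,0.003,0,60,0,-0,0.0069,-0.242,0.014,0,60,0,-0,0.007,-0.241,0.025,0,60,0,-0,0.0069,-0.24,0.035,0,60,0,-0,0.007,-0.238,0.045,0,60,0,-0,0.0069,-0.236,0.056,0,60,0,-0,0.007,-0.233,0.066,0,60,0,-0,0.0069,-0.229,0.076,0,60,0,-0,0.0098,-0.229,0.058,0.022,60,0,-0,0.0098,-0.226,0.073,0.022,60,0,-0,0.0099,-0.22,0.086,0.023,60
--
bottle behind [805.96938356 325.24274895 191.48999005] 8.295510394377105
glue tip [405.22129484 418.949754    95.93981147] 3.361063639452837
```

play_rows(
  rows=[0,0,0.011,-0.206,-0.124,-0.047,60,0,0,0.011,-0.214,-0.109,-0.047,60,0,0,0.011,-0.221,-0.094,-0.046,60,0,0,0.011,-0.227,-0.078,-0.047,60,0,0,0.011,-0.232,-0.063,-0.046,60,0,0,0.011,-0.236,-0.046,-0.047,60,0,0,0.011,-0.238,-0.03,-0.046,60,0,0,0.011,-0.24,-0.013,-0.047,60,0,0,0.007,-0.242,0.003,0,60,0,0,0.007,-0.242,0.014,0,60,0,0,0.007,-0.241,0.025,0,60,0,0,0.007,-0.24,0.035,0,60,0,0,0.007,-0.238,0.045,0,60,0,0,0.007,-0.236,0.056,0,60,0,0,0.007,-0.233,0.066,0,60,0,0,0.007,-0.229,0.076,0,60,0,0,0.01,-0.229,0.058,0.022,60,0,0,0.01,-0.226,0.073,0.022,60,0,0,0.01,-0.22,0.086,0.023,60],
  grip_force=10,
)

```text
time: 1.78
tcp_pos: [642.1, 70.1, 287.1]
tcp_rot: [-2.066, -2.362, 0.003]
ft_force: [1.7, 0.1, -0.4]
grip_width: 59.8
```

Run:
```python
from h import *
import pickle
o=arm.get_obs();p=o['tcp_pos'];Rc=R.from_rotvec(o['tcp_rot']);print(p,o['grip_width'])
for n in("side","top"):
    s=snapshot(n);pickle.dump(s,open(f'pics/{n}1.pkl','wb'))
    P=np.array([p+Rc.apply((x,y,22)) for x in(-9.5,9.5) for y in(-29.9,29.9,-44.5,44.5)])
    uv=proj(s,P);print(n,uv.round(1).tolist())
    x0,y0=(uv.min(0)-20).astype(int);x1,y1=(uv.max(0)+20).astype(int)
    crop(s,max(0,x0),max(0,y0),x1,y1,9,f'g_{n}.png',uv)
```

```text
[642.09819218  70.11436841 287.07132746] 59.790269216702086
side [[370.1, 175.4], [395.2, 164.3], [363.6, 178.2], [401.0, 161.7], [361.0, 170.6], [386.0, 159.9], [354.6, 173.4], [391.9, 157.4]]
top [[354.5, 139.1], [349.1, 110.4], [355.8, 146.2], [347.8, 103.4], [345.2, 140.6], [339.8, 111.9], [346.5, 147.7], [338.5, 104.9]]
```

View pics/g_side.png

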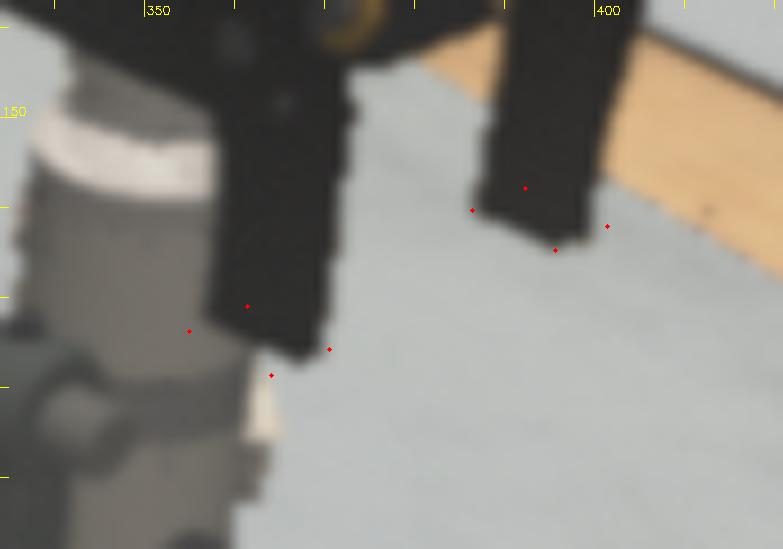

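View pics/g_top.png

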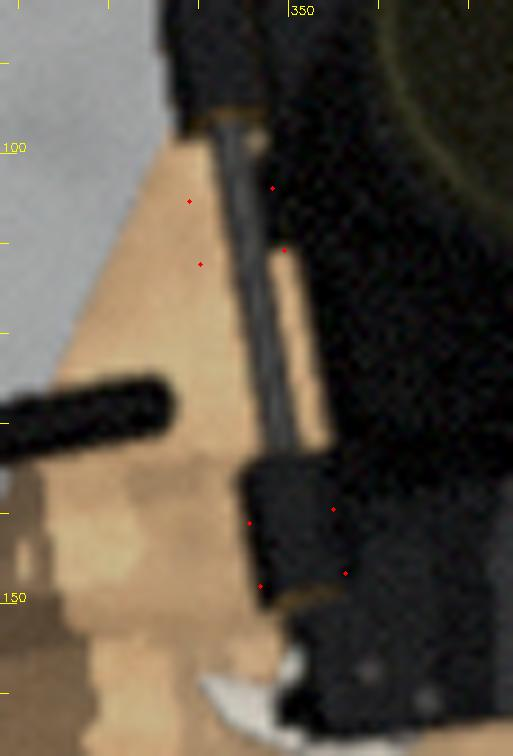

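Run:
```python
from h import *
p,Rc=cur();print(p,arm.get_obs()['time'])
plan(p,Rc,[((663,95,260),down(9.4)),((663,95,164),down(9.4))],60)
```

```text
[642.99275652  62.6146089  286.01033074] 1.8833
5
-0.0004,0.0003,-0.0032,0.099,0.08,0.086,60,-0.0005,0.0004,-0.0032,0.098,0.082,0.086,60,0,-0,-0,-0,-0,0.213,60,0,-0,-0,-0,-0,0.214,60,0,-0,-0,-0,-0,0.213,60
--
```

play_rows(
  rows=[0,0,-0.0032,0.099,0.08,0.06,60,0,0,-0.0032,0.098,0.082,0.06,60,0,0,0,0,0,0,60],
)

```text
time: 2.13
tcp_pos: [664.2, 91.6, 267.0]
tcp_rot: [-2.039, -2.39, 0.012]
ft_force: [-0.6, 1.3, -0.3]
grip_width: 59.7
```

Run:
```python
from h import *
p,Rc=cur();print(p,arm.get_obs()['time'])
plan(p,Rc,[((663,94,200),down(9.4)),((663,94,164),down(9.4))],60,vmax=25)
```

```text
[664.18875002  91.56757811 266.97795373] 2.1333
5
-0.0003,0.0002,-0.0003,0.006,-0.001,0.149,60,-0.0003,0.0003,-0.0003,0.006,-0.001,0.149,60,-0.0003,0.0002,-0.0003,0.007,-0.001,0.148,60,-0,0,-0,-0,-0,0.12,60,-0,0,-0,-0,-0,0.12,60
--
```

play_rows(
  rows=[0,0,0,0.006,-0.001,0.149,60,0,0,0,0.006,-0.001,0.149,60,0,0,0,0.006,-0.001,0.148,60,0,0,0,0,0,0.12,60,0,0,0,0,0,0.11,60,0,0,0,0,0,0,60],
)

```text
time: 2.63
tcp_pos: [660.9, 94.3, 163.7]
tcp_rot: [2.035, 2.393, -0.013]
ft_force: [0.2, -0.6, -1.2]
grip_width: 59.9
```

Run:
```python
from h import *
import pickle
o=arm.get_obs();p=o['tcp_pos'];print(p,o['ft_force'])
for n in("side","top"):
    s=snapshot(n);pickle.dump(s,open(f'pics/{n}2.pkl','wb'))
    if n=='side': crop(s,310,120,410,240,6,'g_side.png')
    else: crop(s,280,80,370,180,6,'g_top.png')
```

```text
[660.8958898   94.27663315 163.69168305] [ 0.17487239 -0.56418305 -1.15571342]
```

View pics/g_side.png

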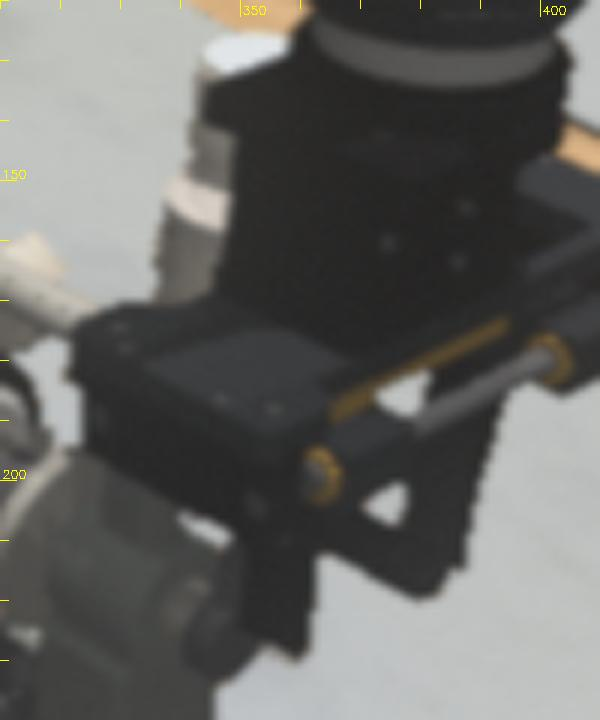

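View pics/g_top.png

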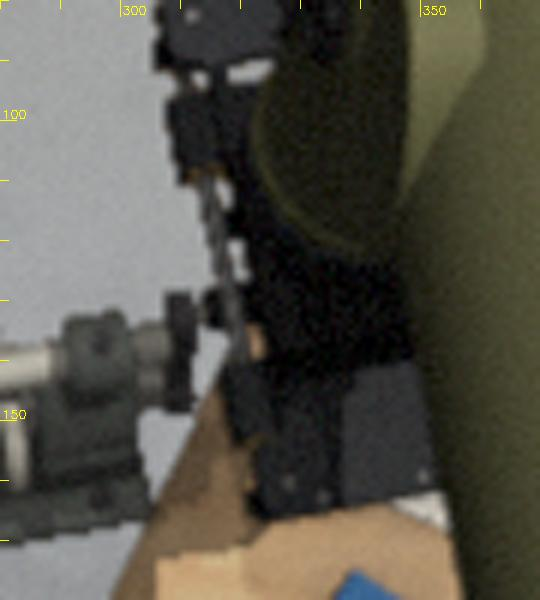

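play_rows(
  rows=[0,0,0,0,0,0,10,0,0,0,0,0,0,10,0,0,0,0,0,0,10,0,0,0,0,0,0,10,0,0,0,0,0,0,10,0,0,0,0,0,0,10],
  grip_force=6,
)

```text
time: 3.23
tcp_pos: [666.3, 94.4, 175.4]
tcp_rot: [2.029, 2.385, 0.008]
ft_force: [-0.5, 0.3, 0.8]
grip_width: 28.1
```

play_rows(
  rows=[0,0,0,0,0,0.02,10,0,0,0,0,0,0.02,10,0,0,0,0,0,0.02,10],
)

```text
time: 3.48
tcp_pos: [668.7, 94.6, 169.8]
tcp_rot: [2.027, 2.382, 0.017]
ft_force: [1.8, 1.3, 9.6]
grip_width: 17.7
```

play_rows(
  rows=[0,0,0,0,-0.04,0,10,0,0,0,0,-0.04,0,10,0,0,0,0,-0.04,0,10,0,0,0,0,-0.04,0,10],
)

```text
time: 3.82
tcp_pos: [657.1, 92.8, 175.4]
tcp_rot: [2.012, 2.366, 0.053]
ft_force: [4.6, 0.2, 2.4]
grip_width: 17.5
```

Run:
```python
from h import *
p,Rc=cur();print(p,Rc.as_matrix().round(3).tolist())
plan(p,Rc,[((638,89.7,170),down(9.4)),((619.6,87,164),down(9.4))],10,vmax=6)
```

```text
[657.12278412  92.77083246 175.41293783] [[-0.161, 0.986, 0.049], [0.987, 0.161, 0.003], [-0.005, 0.049, -0.999]]
8
0.002,0.0002,-0.0001,0,-0.033,0.007,10,0.0019,0.0002,-0.0001,0,-0.032,0.008,10,0.002,0.0002,-0.0001,0,-0.033,0.008,10,0.0019,0.0002,-0.0001,0.001,-0.032,0.009,10,0,-0,-0,0,-0.031,0.01,10,0,-0,-0,0.001,-0.031,0.01,10,0,-0,-0,0,-0.031,0.01,10,0,-0,-0,0.001,-0.031,0.01,10
--
```

play_rows(
  rows=[0.002,0,0,0,-0.05,0.015,10,0.002,0,0,0,-0.05,0.015,10,0.002,0,0,0,-0.05,0.015,10,0.002,0,0,0,-0.05,0.015,10],
)

```text
time: 4.15
tcp_pos: [635.3, 89.3, 172.4]
tcp_rot: [2.024, 2.381, 0.022]
ft_force: [3.7, 0.1, 3.8]
grip_width: 18.0
```

Run:
```python
from h import *
p,Rc=cur();print(p,Rc.as_matrix().round(3).tolist())
plan(p,Rc,[((619.6,87,164),down(9.4))],10,vmax=6)
```

```text
[635.28523309  89.30947498 172.43322703] [[-0.161, 0.987, 0.022], [0.987, 0.161, -0.0], [-0.004, 0.022, -1.0]]
3
0.0012,0.0002,-0.0001,0.001,-0.036,0.018,10,0.0011,0.0002,-0.0001,0,-0.035,0.018,10,0.0012,0.0002,-0.0002,0.001,-0.035,0.019,10
--
```

play_rows(
  rows=[0.001,0,0,0,-0.05,0.025,10,0.001,0,0,0,-0.05,0.025,10,0.001,0,0,0,-0.04,0.02,10,0,0,0,0,0,0,10],
)

```text
time: 4.48
tcp_pos: [611.8, 85.6, 159.3]
tcp_rot: [2.033, 2.391, -0.004]
ft_force: [2.9, 0.2, 1.3]
grip_width: 17.8
```

Run:
```python
from h import *
p,Rc=cur();print(p,Rc.as_matrix().round(3).tolist(),p[0]*.9866+p[1]*.1633-654)
```

```text
[611.7912806   85.5652436  159.27327941] [[-0.161, 0.987, 0.001], [0.987, 0.161, -0.004], [-0.004, -0.0, -1.0]] -36.43391828169922
```

play_rows(
  rows=[0,0,0,0,0.04,0,10,0,0,0,0,0.03,0,10,0,0,0,0,0,0,10],
)

```text
time: 4.73
tcp_pos: [610.6, 85.3, 155.6]
tcp_rot: [-2.024, -2.38, 0.038]
ft_force: [6.8, 2.4, -1.0]
grip_width: 17.6
```

Run:
```python
from h import *
p,Rc=cur();print(p,Rc.as_matrix().round(3).tolist(),p[0]*.9866+p[1]*.1633-654)
```

```text
[610.57762218  85.25046965 155.63551499] [[-0.161, 0.987, -0.029], [0.987, 0.161, -0.007], [-0.003, -0.03, -1.0]] -37.68271626254136
```

play_rows(
  rows=[-0.001,0,0,0,0.05,-0.02,10,-0.001,0,0,0,0.05,-0.02,10,0,0,0,0,0.03,0,10,0,0,0,0,0,0,10],
)

```text
time: 5.07
tcp_pos: [611.8, 85.2, 154.8]
tcp_rot: [-2.008, -2.359, 0.08]
ft_force: [3.0, 0.6, 0.5]
grip_width: 17.5
```

Run:
```python
from h import *
p,Rc=cur();print(p,Rc.as_matrix().round(3).tolist(),p[0]*.9866+p[1]*.1633-654)
```

```text
[611.83399536  85.17611884 154.8241104 ] [[-0.159, 0.985, -0.066], [0.987, 0.159, -0.011], [-0.001, -0.067, -0.998]] -36.45531996701982
```

play_rows(
  rows=[-0.003,0,0,0,0.0,0,30,-0.003,0,0,0,0.0,0,30,-0.003,0,0,0,0,0,30,0,0,0,0,0,0,30],
)

```text
time: 5.4
tcp_pos: [609.0, 84.2, 151.0]
tcp_rot: [-2.032, -2.386, 0.019]
ft_force: [-0.1, 0.2, -0.1]
grip_width: 29.5
```

Run:
```python
from h import *
p,Rc=cur();o=arm.get_obs();print(p,Rc.as_matrix().round(3).tolist(),p[0]*.9866+p[1]*.1633-654,o['grip_width'],o['ft_force'],o['joint_vel'].round(3))
```

```text
[609.02870232  84.22078052 150.99674981] [[-0.159, 0.987, -0.014], [0.987, 0.159, -0.004], [-0.002, -0.014, -1.0]] -39.379028835827285 29.49440605544208 [-0.12934944  0.18668866 -0.13278078] [-0.003  0.006 -0.001  0.004 -0.002 -0.002 -0.001]
```

play_rows(
  rows=[-0.001,0,0,0,0.05,-0.02,30,-0.001,0,0,0,0.05,-0.02,30,0,0,0,0,0.04,-0.02,30,0,0,0,0,0.0,0,30],
)

```text
time: 5.73
tcp_pos: [622.7, 86.5, 159.6]
tcp_rot: [-2.029, -2.382, 0.025]
ft_force: [-0.4, -0.1, 0.1]
grip_width: 31.2
```

Run:
```python
from h import *
p,Rc=cur();o=arm.get_obs();print(p,Rc.as_matrix().round(3).tolist(),p[0]*.9866+p[1]*.1633-654,o['grip_width'],o['ft_force'],o['joint_vel'].round(3))
```

```text
[622.71555938  86.48925451 159.55126568] [[-0.159, 0.987, -0.02], [0.987, 0.159, -0.004], [-0.0, -0.021, -1.0]] -25.505133853634675 31.240641199829724 [-0.36108834 -0.09409594  0.14576818] [ 0.003 -0.005 -0.001  0.013  0.003  0.021 -0.001]
```

Run:
```python
from h import *
p,Rc=cur()
plan(p,Rc,[((622,87,250),down(9.4)),((440,180,250),down(15.6)),((416,204.5,220),down(16.0))],60,vmax=36)
```

```text
11
-0.0011,0,-0.0002,0.001,-0.006,-0.201,60,-0.0011,0,-0.0003,0.001,-0.004,-0.201,60,-0.0011,0.0001,-0.0002,0.002,-0.002,-0.201,60,0,-0,-0.0029,0.135,-0.183,0,60,0,-0,-0.0029,0.138,-0.18,0,60,0,-0,-0.0029,0.142,-0.178,0,60,0,-0,-0.0028,0.145,-0.175,0,60,0,-0,-0.0029,0.148,-0.172,0,60,0,-0,-0.0028,0.15,-0.17,0,60,0,-0,-0.0006,0.1,-0.055,0.1,60,0,-0,-0.0005,0.101,-0.055,0.1,60
--
```

play_rows(
  rows=[-0.001,0,0,0,0,0,45,-0.001,0,0,0.001,-0.004,-0.2,50,-0.001,0,0,0.001,-0.004,-0.2,50,-0.001,0,0,0.002,-0.002,-0.2,50,0,0,-0.003,0.135,-0.183,0,50,0,0,-0.003,0.138,-0.18,0,50,0,0,-0.003,0.142,-0.178,0,50,0,0,-0.003,0.145,-0.175,0,50,0,0,-0.003,0.148,-0.172,0,50,0,0,-0.003,0.15,-0.17,0,50,0,0,0,0.1,-0.055,0.05,50,0,0,0,0.06,-0.055,0.03,50,0,0,0,0,0,0,50,0,0,0,0,0,0,50],
)

```text
time: 6.9
tcp_pos: [421.2, 206.5, 242.9]
tcp_rot: [1.879, 2.488, 0.048]
ft_force: [0.5, -0.7, 0.4]
grip_width: 49.7
```

Run:
```python
from h import *
import pickle
o=arm.get_obs();p=o['tcp_pos'];print(p,o['tcp_rot'],o['ft_force'],o['joint_vel'].round(3))
for n in("side","top"):
    s=snapshot(n);pickle.dump(s,open(f'pics/{n}3.pkl','wb'))
    if n=='side': crop(s,150,120,400,290,3,'g_side.png');crop(s,310,160,390,230,10,'g_s2.png')
    else: crop(s,170,100,350,270,4,'g_top.png');crop(s,260,115,345,175,8,'g_t2.png')
print(arm.get_obs()['tcp_pos'])
```

```text
[421.24714237 206.5476675  242.9355636 ] [1.87944834 2.48770406 0.04766423] [ 0.45977946 -0.67773924  0.4199349 ] [-0.018 -0.013 -0.01   0.009 -0.008 -0.007 -0.005]
[421.8172885  205.91005106 242.91278388]
```

View pics/g_side.png

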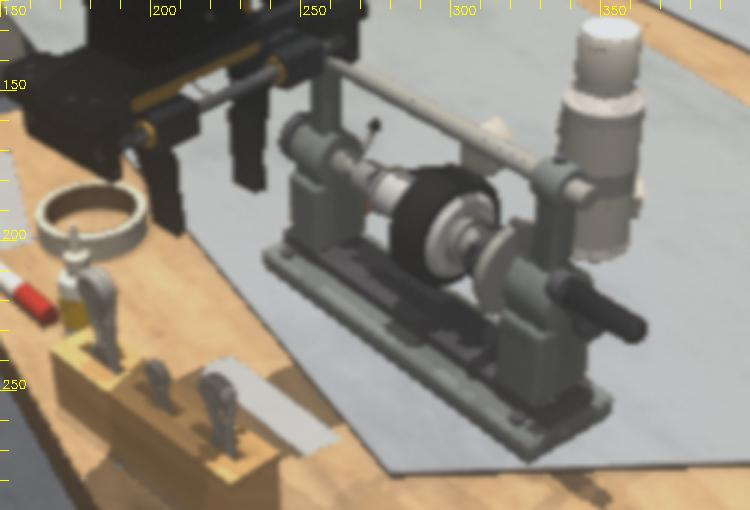

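View pics/g_top.png

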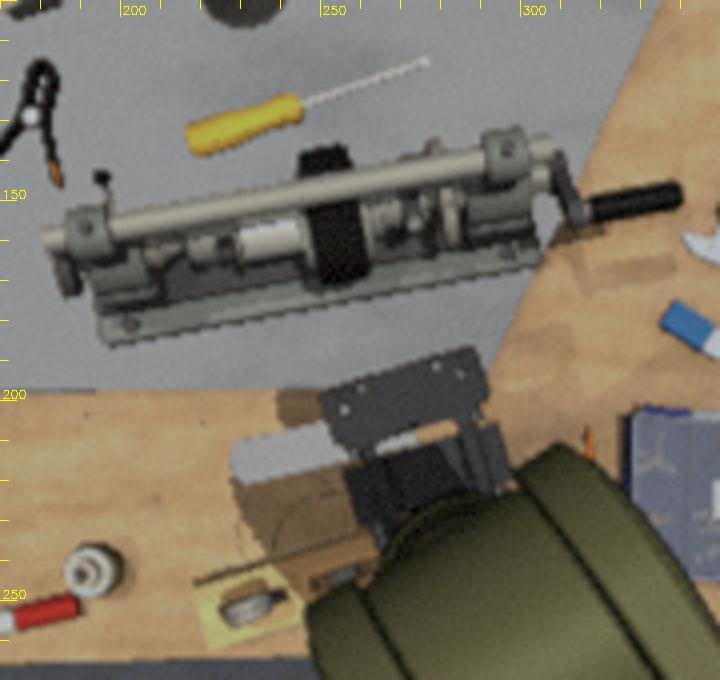

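View pics/g_s2.png

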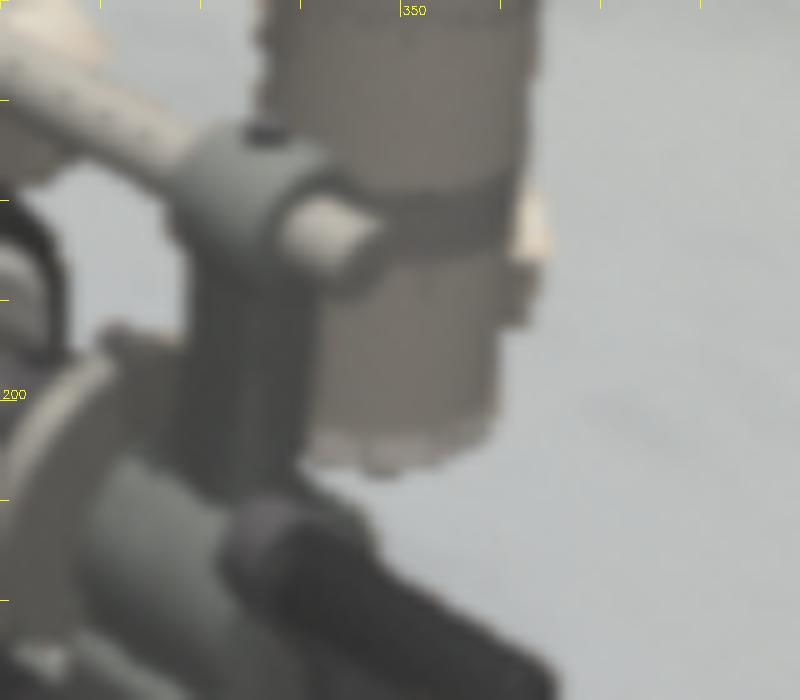

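View pics/g_t2.png

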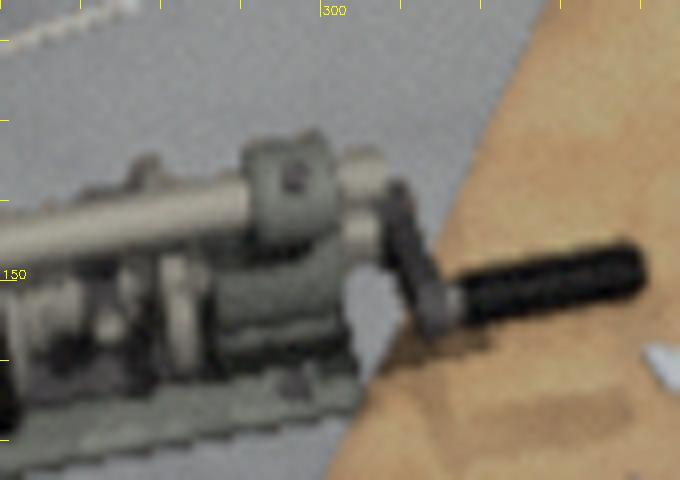

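Run:
```python
from h import *
s=load('side',3);t=load('top',3)
crop(s,320,195,380,245,12,'c1.png');crop(s,255,150,315,200,13,'c2.png');crop(t,190,140,260,175,11,'c3.png')
```

```text
(no output)
```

View pics/c1.png

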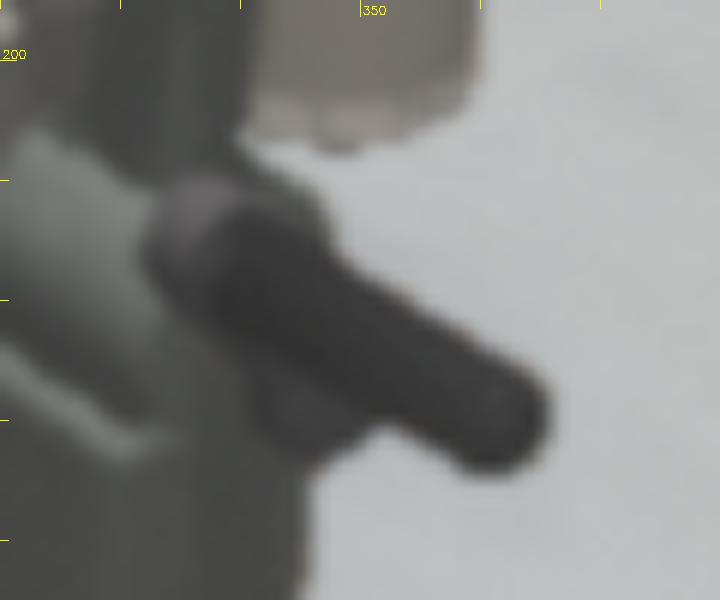

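View pics/c2.png

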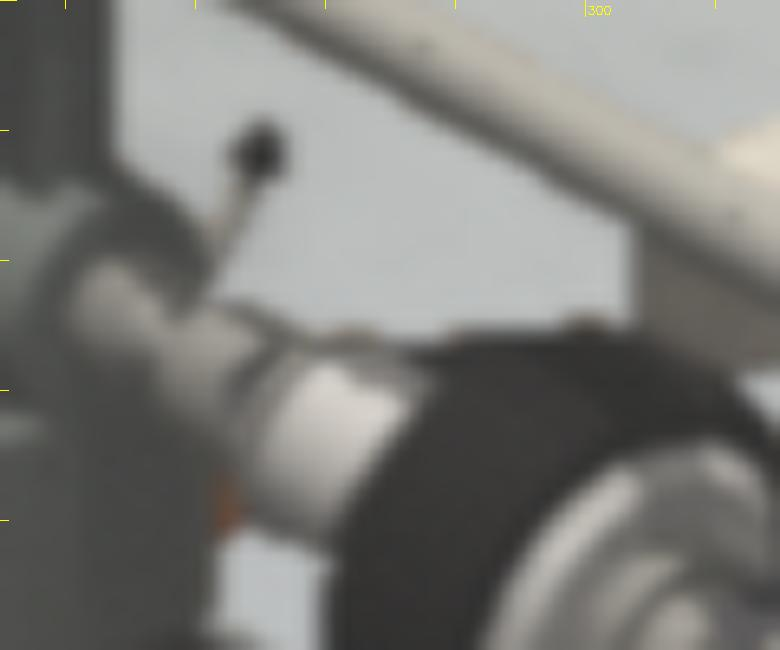

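View pics/c3.png

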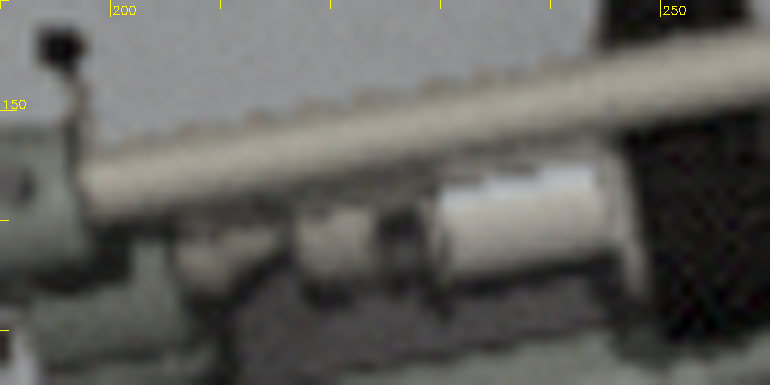

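Run:
```python
from h import *
s=load('side',3);t=load('top',3)
crop(s,262,162,292,192,24,'c1.png');crop(t,212,148,240,174,26,'c2.png')
for b in((274.1,178.3),(273,178),(275,179)):
    p,e=tri(t,(226.1,161.1),s,b);print(p.round(1),round(e,1))
```

```text
[600.2 329.  125.2] 1.3
[599.  329.4 126.2] 1.0
[601.4 328.9 123.1] 3.0
```

View pics/c1.png

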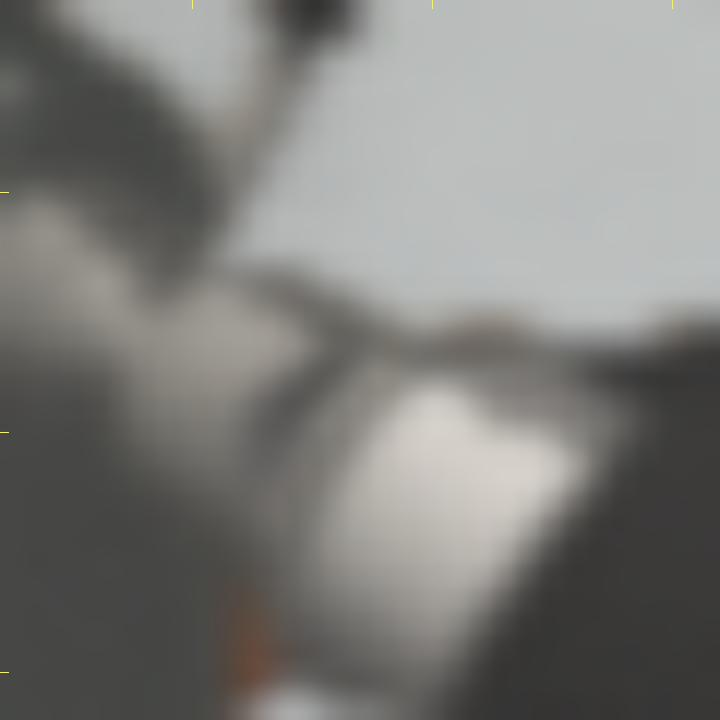

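View pics/c2.png

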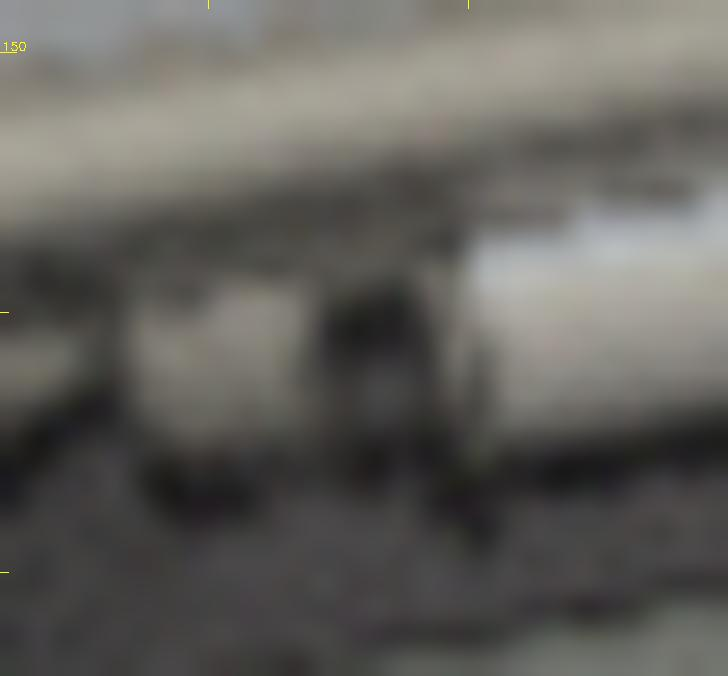

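```bash
cat > fit2.py <<'E'
from fit import *
N1=lambda u,v:px(320,195,12,u,v)
def res(p,w=3.0):
    r=[]; ot=p[6:8];os=p[8:10]
    for q in barT:r+=line(t,p,(0,-120,187),(0,120,187),q-ot)
    for q in barS:r+=line(s,p,(0,-120,187),(0,120,187),q-os)
    for th,ti,to,so,sm in((p[4],T3(437,131),T3(617,102),S4(706,560),S4(600,500)),(p[5],T3(466,303),T3(643,266),N1(498,428),N1(430,379))):
        h=lambda y:(-50*np.sin(th),y,107+50*np.cos(th))
        H=B(p,[h(-143.5),h(-198.5)])
        r+=list((proj(t,H)-[ti,to]-ot).ravel())
        r+=list((proj(s,H[1:])-[so]-os).ravel())
        r+=line(s,p,h(-143.5),h(-198.5),sm-os)
    C=B(p,[(-42,-130,0)])
    r+=list((proj(s,C)-[px(295,230,10,312,445)]-os).ravel()*.5)
    C=B(p,[(-42,-130,10),(-42,170,10)])
    r+=list((proj(t,C)-[px(290,150,16,235,268),px(180,165,14,225,300)]-ot).ravel()*.5)
    th=p[5];m=B(p,[(-14*np.sin(th),70,107+14*np.cos(th))])
    r+=list((proj(t,m)-(226.0,161.5)-ot).ravel())+list((proj(s,m)-(273.5,178.6)-os).ravel())
    r+=list(np.array(p[6:10])*w)
    return r
if __name__=='__main__':
    o=least_squares(res,[620,262,8,np.radians(9.3),-.35,.65,0,0,0,0],loss='soft_l1')
    p=o.x;print(p.round(3),np.degrees(p[3:6]),o.cost);print(np.round(o.fun,1))
    J=o.jac;print('sd',np.sqrt(np.diag(np.linalg.inv(J.T@J))).round(2))
    np.save('pics/bench2.npy',p);th=p[5]
    print('hole',B(p,[(0,70,107)]),'mouth',B(p,[(-14*np.sin(th),70,107+14*np.cos(th))]))
E
python3 fit2.py
```

```text
[ 6.19297e+02  2.63401e+02  8.57000e+00  1.60000e-01 -2.64000e-01
  7.33000e-01 -6.30000e-02  1.73000e-01  7.40000e-02 -5.20000e-02] [  9.168037   -15.13865735  41.98659408] 5.283840892551321
[ 0.5  0.3 -0.5  0.   0.2 -0.1 -0.3 -0.3  1.3 -1.4 -0.5  0.9  0.5  0.2
  0.7 -0.1 -0.6 -0.8  0.   0.4  0.3  1.2  0.4  0.1 -0.6  0.5  0.7 -0.2
 -0.3  0.3 -0.6 -0.3 -0.8 -0.8 -0.2  0.5  0.2 -0.2]
sd [0.98 1.18 1.25 0.01 0.05 0.04 0.33 0.29 0.32 0.27]
hole [[608.1440527 332.5070167 115.5698801]] mouth [[598.89829884 331.014824   125.97609924]]
```

Run:
```python
from h import *
p,Rc=cur();print(p)
plan(p,Rc,[((415.3,205,150),down(15.8)),((415.3,205,95),down(15.8))],50,vmax=30)
```

```text
[421.8172885  205.91005106 242.91278388]
6
0.0015,0,-0,0.002,-0.017,0.154,50,0.0015,0,-0.0001,0.001,-0.015,0.155,50,0.0015,0,-0,0.002,-0.014,0.155,50,0.0015,0.0001,-0.0001,0.001,-0.012,0.154,50,0,-0,0,0,-0,0.183,50,0,-0,0,0,-0,0.184,50
--
```

play_rows(
  rows=[0.0015,0,0,0.002,-0.017,0.154,50,0.0015,0,0,0.001,-0.015,0.155,50,0.0015,0,0,0.002,-0.014,0.155,50,0.0015,0,0,0.001,-0.012,0.1,50,0,0,0,0,0,0,50],
)

```text
time: 7.42
tcp_pos: [424.2, 201.9, 158.8]
tcp_rot: [1.907, 2.49, 0.012]
ft_force: [-0.6, 0.1, 0.1]
grip_width: 49.9
```

Run:
```python
from h import *
import pickle
for n in("side","top"):
    s=snapshot(n);pickle.dump(s,open(f'pics/{n}4.pkl','wb'))
    if n=='side': crop(s,160,170,270,290,6,'g_side.png')
p,Rc=cur();print(p,Rc.as_matrix().round(3).tolist())
plan(p,Rc,[((415.3,205,93),down(15.8))],50,vmax=30)
```

```text
[425.38183467 202.80144936 161.41362303] [[-0.261, 0.965, 0.013], [0.965, 0.261, 0.005], [0.002, 0.014, -1.0]]
3
0.0007,-0.0001,-0.0006,0.01,-0.022,0.152,50,0.0007,-0.0001,-0.0006,0.011,-0.022,0.152,50,0.0008,-0.0001,-0.0007,0.01,-0.021,0.152,50
--
```

View pics/g_side.png

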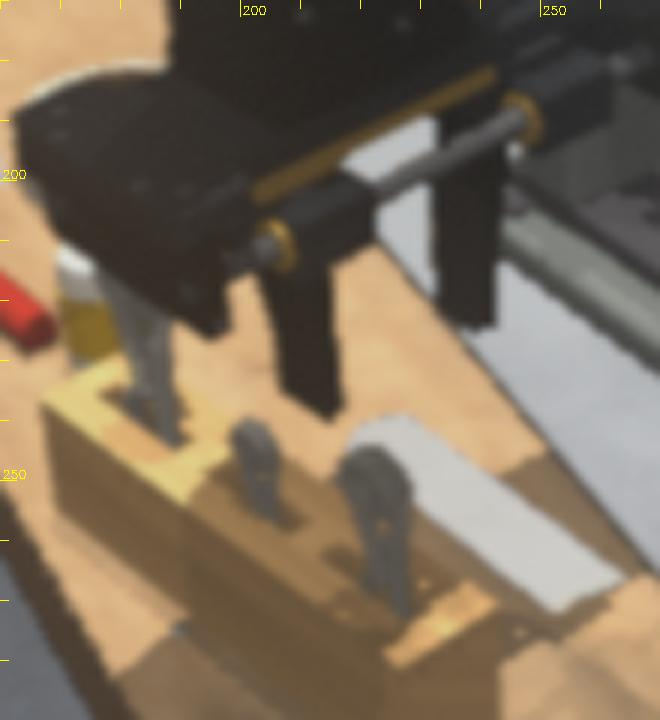

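play_rows(
  rows=[0.001,0,-0.001,0.015,-0.045,0.08,50,0.001,0,-0.001,0.01,-0.04,0.08,50,0,0,0,0.01,-0.015,0.03,50,0,0,0,0,0,0,50],
)

```text
time: 7.85
tcp_pos: [411.7, 204.8, 134.0]
tcp_rot: [1.894, 2.505, 0.012]
ft_force: [-0.6, -0.9, 0.5]
grip_width: 50.6
```

Run:
```python
from h import *
p,Rc=cur();print(p,Rc.as_matrix().round(3).tolist())
plan(p,Rc,[((415.3,205,93),down(15.8))],50,vmax=20)
```

```text
[411.7432629  204.8191133  133.99233051] [[-0.272, 0.962, 0.006], [0.962, 0.272, 0.006], [0.004, 0.007, -1.0]]
3
0.0004,-0.0002,0,-0.002,0.007,0.091,50,0.0004,-0.0002,0,-0.002,0.007,0.091,50,0.0003,-0.0002,0,-0.002,0.008,0.091,50
--
```

play_rows(
  rows=[0,0,0,-0.002,0.012,0.091,50,0,0,0,-0.002,0.012,0.091,50,0,0,0,-0.002,0.01,0.085,50,0,0,0,0,0.005,0,50],
)

```text
time: 8.18
tcp_pos: [418.4, 207.4, 94.4]
tcp_rot: [1.891, 2.506, 0.02]
ft_force: [-0.2, -0.7, -0.0]
grip_width: 50.1
```

Run:
```python
from h import *
import pickle
for n in("side","top"):
    s=snapshot(n);pickle.dump(s,open(f'pics/{n}5.pkl','wb'))
    if n=='side': crop(s,160,170,270,290,6,'g_side.png')
    else: crop(s,210,200,310,270,7,'g_top.png')
p,Rc=cur();print(p,Rc.as_matrix().round(3).tolist(),arm.get_obs()['ft_force'])
```

```text
[419.60873025 208.0661049   96.31867633] [[-0.274, 0.962, 0.012], [0.962, 0.274, 0.011], [0.007, 0.014, -1.0]] [ 0.18202095 -0.00109074  0.32582057]
```

View pics/g_side.png

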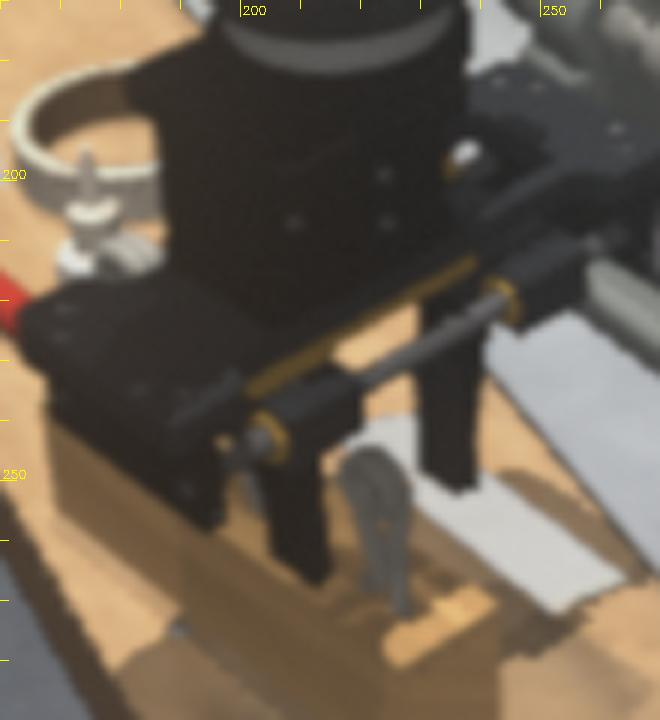

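play_rows(
  rows=[0.001,0,0,-0.01,-0.025,0.018,50,0.001,0,0,-0.01,-0.022,0.015,50,0,0,0,0,0,0.005,50],
)

```text
time: 8.53
tcp_pos: [414.5, 203.9, 92.7]
tcp_rot: [-1.889, -2.505, -0.014]
ft_force: [-0.1, 0.8, 0.2]
grip_width: 50.0
```

Run:
```python
from h import *
p,Rc=cur();print(p,Rc.as_matrix().round(3).tolist(),arm.get_obs()['joint_vel'].round(3))
```

```text
[414.52906785 203.94157738  92.72881899] [[-0.275, 0.961, 0.002], [0.961, 0.275, 0.009], [0.008, 0.004, -1.0]] [-0.002  0.002 -0.001 -0.    -0.006 -0.021  0.001]
```

play_rows(
  rows=[0,0,0,0,0,0,8,0,0,0,0,0,0,8,0,0,0,0,0,0,8,0,0,0,0,0,0,8,0,0,0,0,0,0,8,0,0,0,0,0,0,8],
  grip_force=15,
)

```text
time: 9.03
tcp_pos: [415.2, 204.3, 94.2]
tcp_rot: [-1.89, -2.505, -0.018]
ft_force: [-0.0, -0.2, -0.2]
grip_width: 17.9
```

play_rows(
  rows=[0,0,0,0,0,0,5,0,0,0,0,0,0,5],
  grip_force=20,
)

```text
time: 9.2
tcp_pos: [415.3, 204.4, 94.2]
tcp_rot: [-1.89, -2.505, -0.018]
ft_force: [-0.6, 0.1, -0.1]
grip_width: 14.1
```

play_rows(
  rows=[0,0,0,0,0,0,5,0,0,0,0,0,0,5],
  grip_force=55,
)

```text
time: 9.37
tcp_pos: [415.3, 204.4, 94.2]
tcp_rot: [-1.89, -2.505, -0.018]
ft_force: [-0.3, -0.0, -0.0]
grip_width: 13.4
```

play_rows(
  rows=[0,0,0,0,0,-0.1,5,0,0,0,0,0,-0.13,5,0,0,0,0,0,-0.15,5,0,0,0,0,0,-0.15,5,0,0,0,0,0,-0.15,5,0,0,0,0,0,-0.12,5,0,0,0,0,0,0,5,0,0,0,0,0,0,5],
)

```text
time: 10.03
tcp_pos: [415.0, 202.2, 217.2]
tcp_rot: [-1.892, -2.507, -0.017]
ft_force: [-0.7, -0.2, -1.9]
grip_width: 13.7
```

Run:
```python
from h import *
import pickle
o=arm.get_obs();print(o['tcp_pos'],o['tcp_rot'],o['ft_force'],o['grip_width'],o['q'].round(2))
for n in("side","top"):
    s=snapshot(n);pickle.dump(s,open(f'pics/{n}6.pkl','wb'))
    if n=='side': crop(s,150,130,270,290,5,'g_side.png')
    else: crop(s,210,180,320,270,7,'g_top.png')
```

```text
[415.02900429 202.18040419 217.18194924] [-1.89181355 -2.50663783 -0.01712299] [-0.68248634 -0.17545383 -1.91729382] 13.716995861933867 [-0.82 -0.08  0.3   1.95  0.02  1.26 -0.25]
```

View pics/g_side.png

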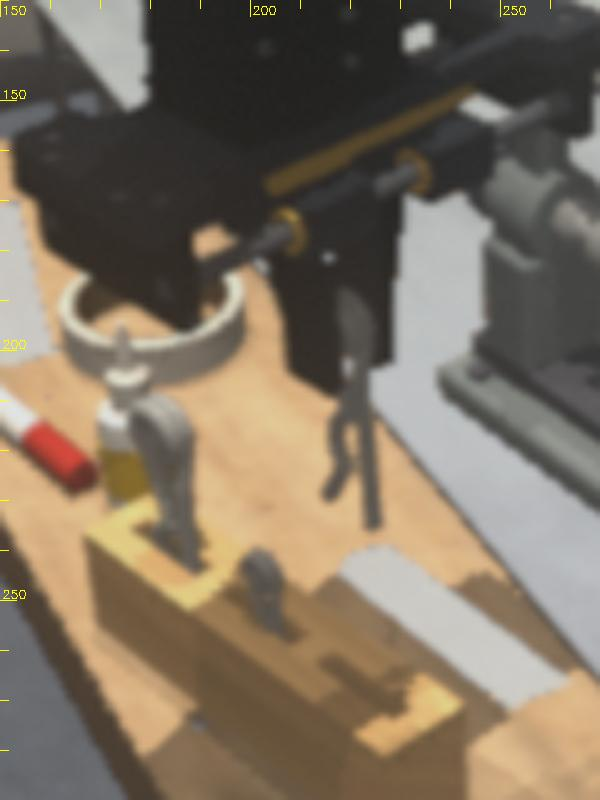

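Run:
```python
from h import *
s=load('side',6);t=load('top',6)
crop(s,208,180,238,240,12,'c1.png')
p=np.array([415.03,202.18,217.18]);Rc=R.from_rotvec([-1.8918,-2.5066,-.0171])
crop(t,225,200,275,262,9,'c2.png')
def inpl(uv):
    o,d=ray(s,uv);n=Rc.apply([0,1,0]);q=o+d*((p-o)@n/(d@n));return Rc.inv().apply(q-p)
for u,v in((365,400),(370,450),(374,510),(374,529)):
    print(inpl((150+u/5-.5,130+v/5-.5)).round(1))
```

```text
[-10.6  -0.   30.6]
[-11.5   0.   51.2]
[-11.6  -0.   77.1]
[-11.   0.  86.]
```

View pics/c1.png

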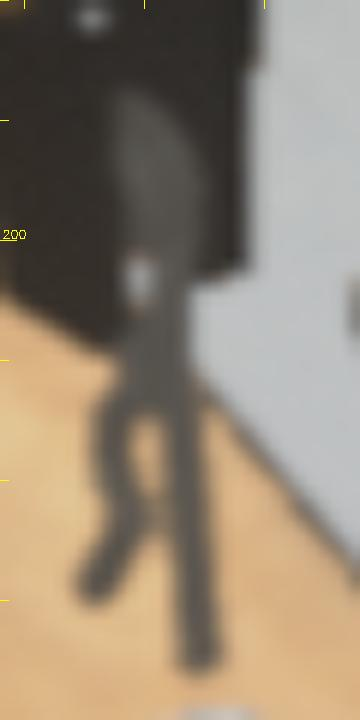

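View pics/c2.png

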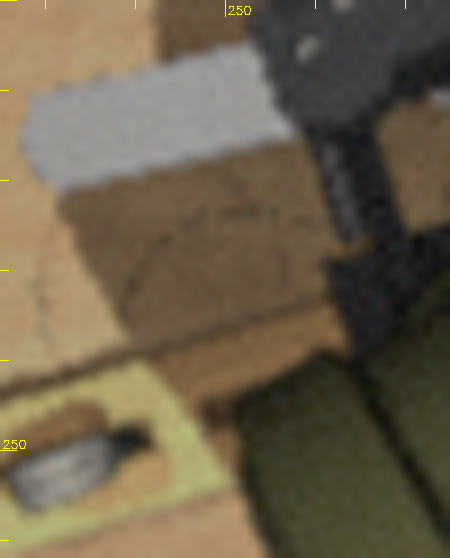

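```bash
cat >> h.py <<'E'
HOLE=np.array([608.1,332.0,115.6]);YAW=np.radians(9.17);TH=np.radians(42.0)
XD=np.array([np.cos(YAW),np.sin(YAW),0]);AX=np.array([-np.sin(YAW),np.cos(YAW),0])
HOME=np.array([-11.3,0,54.7])
def ins(d,th=None,hole=None,home=None):
    th=TH if th is None else th;hole=HOLE if hole is None else hole;home=HOME if home is None else home
    h=-np.sin(th)*XD+np.cos(th)*np.array([0,0,1.])
    z=-h;y=AX;x=np.cross(y,z);M=R.from_matrix(np.c_[x,y,z])
    return hole+d*h-M.apply(home),M
E
python3 - <<'E'
from h import *
p,Rc=cur();print(p,arm.get_obs()['q'].round(2))
P,M=ins(70);print(P,M.as_matrix().round(2))
Mh=M*R.from_rotvec([0,0,0])
plan(p,Rc,[((460,290,262),down(99.2)),(P+[-15,0,30],M),(P,M)],5,vmax=30)
E
```

```text
[414.77845425 201.98873677 216.41512282] [-0.82 -0.08  0.3   1.95  0.02  1.26 -0.25]
[517.43558246 317.36428157 200.70898389] [[-0.73 -0.16  0.66]
 [-0.12  0.99  0.11]
 [-0.67  0.   -0.74]]
22
0.0001,-0,-0.0178,0.037,0.035,-0.023,5,0.0001,-0,-0.0178,0.033,0.039,-0.023,5,0.0001,-0,-0.0178,0.029,0.042,-0.023,5,0.0001,-0,-0.0178,0.024,0.045,-0.023,5,0.0001,-0,-0.0178,0.018,0.047,-0.023,5,0.0001,0,-0.0178,0.013,0.049,-0.023,5,0.0002,0,-0.0178,0.008,0.05,-0.023,5,0.0001,0,-0.0178,0.002,0.051,-0.023,5,0.0002,0,-0.0178,-0.004,0.051,-0.023,5,0.0001,0,-0.0178,-0.01,0.05,-0.023,5,0.0002,0,-0.0178,-0.015,0.049,-0.023,5,0.0001,0,-0.0178,-0.02,0.046,-0.024,5,0.0002,0,-0.0178,-0.026,0.044,-0.023,5,0,-0.0167,0,-0.044,0.019,0.03,5,0,-0.0167,0,-0.041,0.019,0.034,5,0,-0.0167,0,-0.037,0.019,0.038,5,0,-0.0166,0,-0.033,0.02,0.042,5,0,-0.0167,0,-0.028,0.019,0.045,5,0,-0.0166,0.0001,-0.023,0.02,0.048,5,0,-0.0167,0,-0.017,0.019,0.05,5
--
0,0,-0,0.03,-0.008,0.107,5,0,0,-0,0.03,-0.008,0.108,5
--
```

play_rows(
  rows=[0,0,-0.018,0.037,0.035,-0.023,5,0,0,-0.018,0.033,0.039,-0.023,5,0,0,-0.018,0.029,0.042,-0.023,5,0,0,-0.018,0.024,0.045,-0.023,5,0,0,-0.018,0.018,0.047,-0.023,5,0,0,-0.018,0.013,0.049,-0.023,5,0,0,-0.018,0.008,0.05,-0.023,5,0,0,-0.018,0.002,0.051,-0.023,5,0,0,-0.018,-0.004,0.051,-0.023,5,0,0,-0.018,-0.01,0.05,-0.023,5,0,0,-0.018,-0.015,0.049,-0.023,5,0,0,-0.018,-0.02,0.046,-0.024,5,0,0,-0.018,-0.026,0.044,-0.023,5],
)

```text
time: 11.22
tcp_pos: [449.2, 287.9, 238.2]
tcp_rot: [0.38, -3.089, 0.022]
ft_force: [0.4, -0.8, -2.1]
grip_width: 13.4
```

Run:
```python
from h import *
p,Rc=cur();print(p,Rc.as_matrix().round(2).tolist(),arm.get_obs()['q'].round(2))
P,M=ins(70)
plan(p,Rc,[(P+[-25,0,30],M),(P,M)],5,vmax=30)
```

```text
[449.16692323 287.86640427 238.19024495] [[-0.97, -0.24, -0.03], [-0.24, 0.97, -0.02], [0.03, -0.01, -1.0]] [-0.87  0.1   0.27  1.73 -0.03  1.35  1.22]
9
0.0005,-0.0173,0.0019,-0.047,0.017,0.006,5,0.0005,-0.0174,0.0019,-0.046,0.018,0.01,5,0.0004,-0.0173,0.002,-0.044,0.019,0.015,5,0.0005,-0.0174,0.0019,-0.042,0.019,0.02,5,0.0004,-0.0173,0.002,-0.04,0.02,0.025,5,0.0005,-0.0174,0.0019,-0.036,0.02,0.028,5,0.0004,-0.0173,0.002,-0.033,0.02,0.033,5,0,-0,-0,0.006,-0.013,0.129,5,0,-0,-0,0.006,-0.013,0.129,5
--
```

play_rows(
  rows=[0.0005,-0.0174,0.002,-0.047,0.017,0,5,0.0005,-0.0174,0.002,-0.046,0.018,0,5,0.0005,-0.0174,0.002,-0.044,0.019,0.01,5,0.0005,-0.0174,0.002,-0.042,0.019,0.01,5,0.0005,-0.0174,0.002,-0.04,0.02,0.02,5,0.0005,-0.0174,0.002,-0.036,0.02,0.025,5,0.0005,-0.0174,0.002,-0.033,0.02,0.03,5,0,0,0,0,0,0,5],
)

```text
time: 11.88
tcp_pos: [488.0, 315.9, 220.1]
tcp_rot: [-0.208, 2.408, 0.06]
ft_force: [-0.6, -1.3, -2.8]
grip_width: 13.4
```

Run:
```python
from h import *
p,Rc=cur();print(p,Rc.as_matrix().round(2).tolist(),arm.get_obs()['q'].round(2))
P,M=ins(70);print(P)
plan(p,Rc,[(P,M)],5,vmax=30)
```

```text
[487.99426422 315.8768115  220.07795335] [[-0.74, -0.17, 0.66], [-0.13, 0.99, 0.1], [-0.66, -0.01, -0.75]] [-0.92 -0.16  0.02  2.2   0.79  0.69  0.33]
[517.43558246 317.36428157 200.70898389]
2
-0.0004,-0.0006,0.0011,-0.03,-0.011,0.113,5,-0.0004,-0.0006,0.0011,-0.03,-0.01,0.113,5
--
```

play_rows(
  rows=[0,-0.0006,0.001,-0.03,-0.011,0.11,5,0,-0.0006,0.001,-0.03,-0.01,0.1,5,0,0,0,0,0,0,5,0,0,0,0,0,0,5],
)

```text
time: 12.22
tcp_pos: [513.7, 314.4, 195.9]
tcp_rot: [-0.2, 2.416, 0.056]
ft_force: [0.3, -0.5, -0.5]
grip_width: 13.2
```

Run:
```python
from h import *
import pickle
p,Rc=cur();print(p,Rc.as_matrix().round(3).tolist())
hw=p+Rc.apply(HOME);tip=p+Rc.apply(HOME+[0,0,31.5]);print('home',hw,'tip',tip, 'd',hw-HOLE)
for n in("side","top"):
    s=snapshot(n);pickle.dump(s,open(f'pics/{n}7.pkl','wb'))
    P=np.array([tip,hw,p+Rc.apply(HOME+[0,0,-20]),HOLE,HOLE-14*Rc.apply([0,0,1])])
    uv=proj(s,P);print(uv.round(1).tolist())
    if n=='side': crop(s,225,130,305,210,9,'g_side.png');crop(s,225,130,305,210,9,'g_side_o.png',uv)
    else: crop(s,180,130,270,210,8,'g_top.png');crop(s,180,130,270,210,8,'g_top_o.png',uv)
p,Rc=cur();print(p)
```

```text
[513.6820437  314.42572989 195.93889752] [[-0.742, -0.159, 0.651], [-0.129, 0.987, 0.095], [-0.658, -0.013, -0.753]]
home [557.67592038 321.05998436 162.17048799] tip [578.18043882 324.0439078  138.44474406] d [-50.42407962 -10.94001564  46.57048799]
[[266.0, 176.6], [258.1, 169.7], [252.8, 165.2], [276.2, 180.6], [272.9, 177.8]]
[[227.9, 169.2], [228.3, 176.6], [228.6, 181.6], [225.3, 158.3], [225.5, 161.3]]
[513.68028393 314.75282595 196.70353168]
```

View pics/g_side.png

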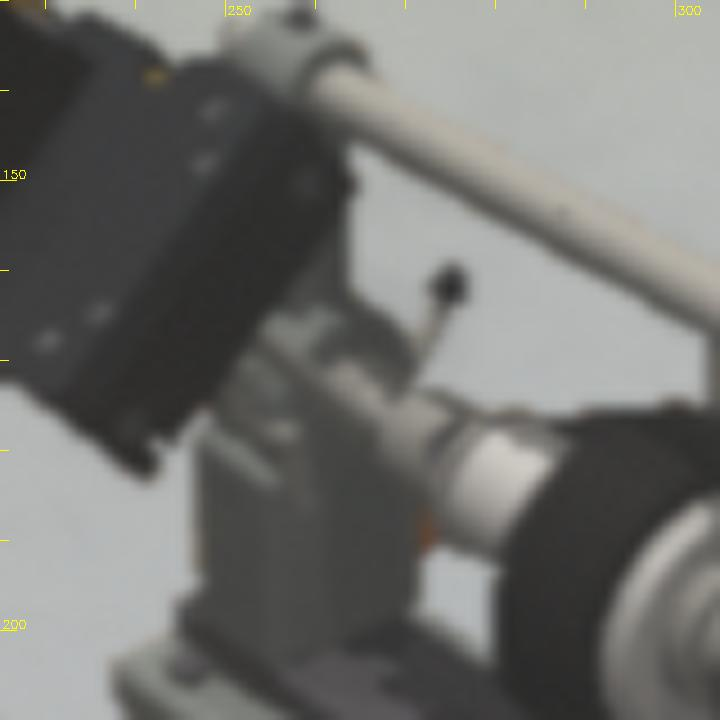

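View pics/g_side_o.png

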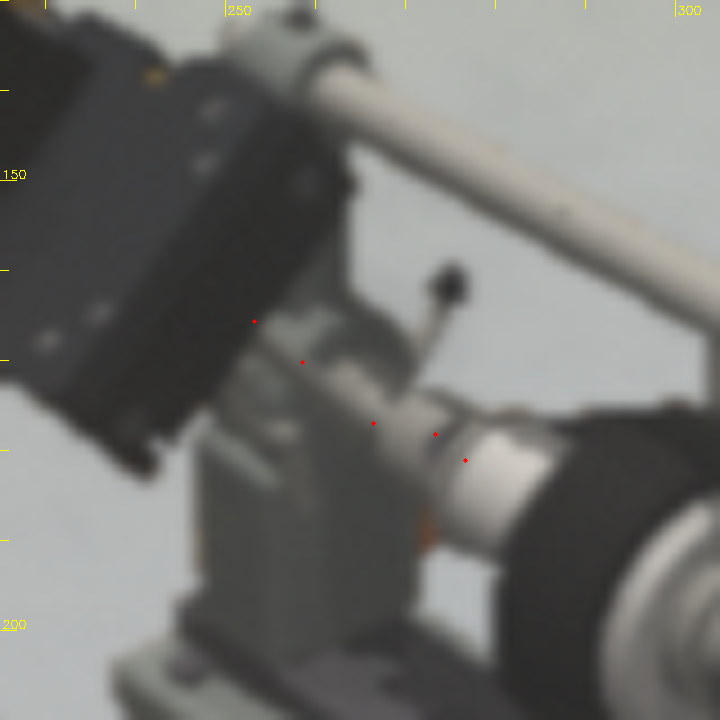

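View pics/g_top.png

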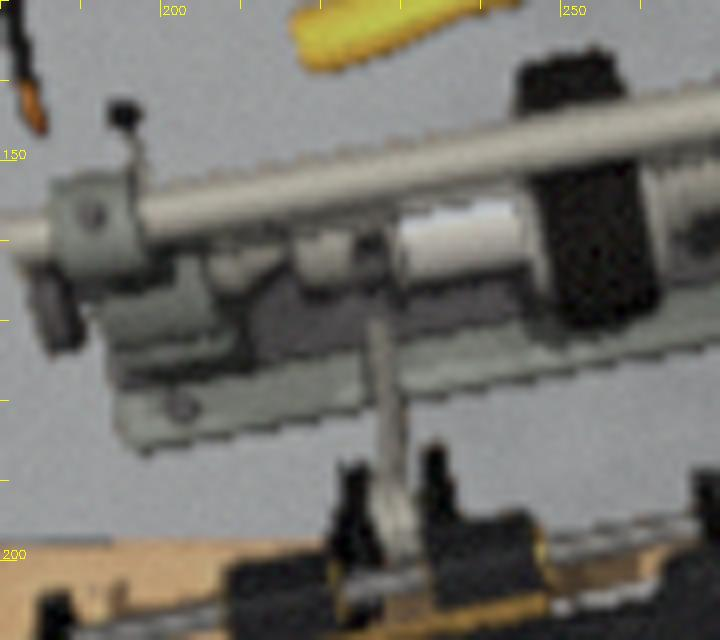

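View pics/g_top_o.png

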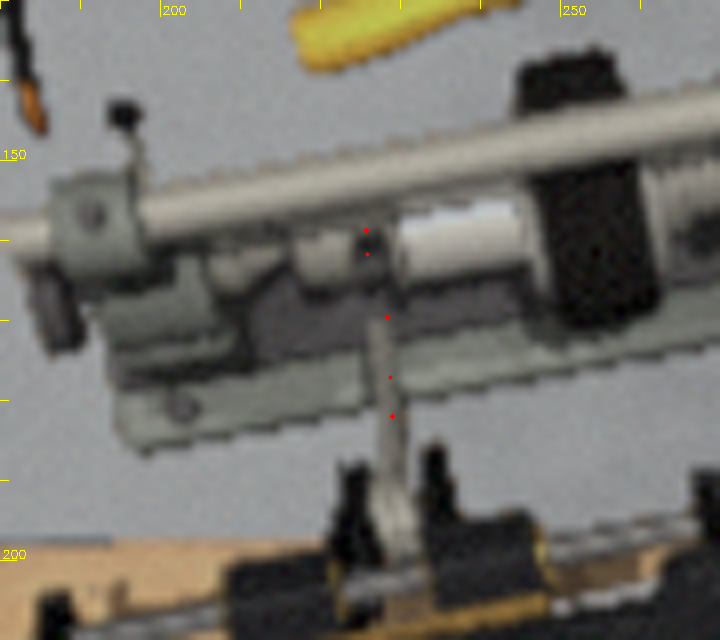

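play_rows(
  rows=[0,0,0,-0.03,0.008,0.02,5,0,0,0,-0.03,0.006,0.02,5,0,0,0,0,0,0,5,0,0,0,0,0,0,5],
)

```text
time: 12.65
tcp_pos: [524.9, 320.0, 200.3]
tcp_rot: [-0.2, 2.414, 0.06]
ft_force: [0.3, -1.0, -1.7]
grip_width: 13.5
```

```bash
cat >> h.py <<'E'
def stat(home=HOME,th=TH):
    o=arm.get_obs();p=o['tcp_pos'];Rc=R.from_rotvec(o['tcp_rot'])
    hw=p+Rc.apply(home);d=hw-HOLE
    h=-np.sin(th)*XD+np.cos(th)*np.array([0,0,1.])
    xt=np.cross(AX,-h)
    print('p',p.round(1),'home-hole in hole frame: x(front/low)',round(d@xt,1),'axle',round(d@AX,1),'out',round(d@h,1))
    z=Rc.apply([0,0,1.]);print('tilt',np.degrees(np.arctan2(z@XD,-z[2])).round(1),'z.AX deg',np.degrees(z@AX).round(1),'y yaw',np.degrees(np.arctan2(*(Rc.apply([0,1,0])[[1,0]]))).round(1),'F',o['ft_force'].round(1),'t',o['time'],'w',round(o['grip_width'],1))
    return p,Rc
E
python3 - <<'E'
from h import *
stat()
E
```

```text
p [524.9 320.  200.3] home-hole in hole frame: x(front/low) -4.8 axle 1.1 out 64.4
tilt 41.3 z.AX deg -0.4 y yaw 99.2 F [ 0.3 -1.  -1.7] t 12.65 w 13.5
```

play_rows(
  rows=[0,0,0,0.015,-0.007,0.01,5,0,0,0,0.012,-0.006,0.01,5,0,0,0,0,0,0,5,0,0,0,0,0,0,5],
)

```text
time: 12.98
tcp_pos: [524.0, 318.0, 195.6]
tcp_rot: [-0.2, 2.413, 0.061]
ft_force: [0.1, 0.3, -0.7]
grip_width: 13.5
```

Run:
```python
from h import *
import pickle
p,Rc=stat();hw=p+Rc.apply(HOME);tip=p+Rc.apply(HOME+[0,0,31.5])
for n in("side","top"):
    s=snapshot(n);pickle.dump(s,open(f'pics/{n}8.pkl','wb'))
    P=np.array([tip,hw,p+Rc.apply(HOME+[0,0,-20]),HOLE,HOLE-14*Rc.apply([0,0,1])])
    uv=proj(s,P);print(uv.round(1).tolist())
    if n=='side': crop(s,240,150,290,195,15,'g_side.png',uv[:1])
    else: crop(s,205,145,255,195,14,'g_top.png',uv)
stat()
```

```text
p [524.  318.  195.6] home-hole in hole frame: x(front/low) -0.8 axle -0.7 out 61.7
tilt 41.3 z.AX deg -0.4 y yaw 99.3 F [ 0.1  0.3 -0.7] t 12.9833 w 13.5
[[269.4, 174.6], [261.6, 167.8], [256.4, 163.3], [276.2, 180.6], [272.9, 177.8]]
[[226.2, 164.8], [226.6, 172.2], [226.9, 177.0], [225.3, 158.3], [225.5, 161.3]]
p [524.  318.  195.7] home-hole in hole frame: x(front/low) -0.8 axle -0.7 out 61.7
tilt 41.3 z.AX deg -0.4 y yaw 99.3 F [ 0.5  0.5 -1.1] t 13.0833 w 13.7
```

View pics/g_side.png

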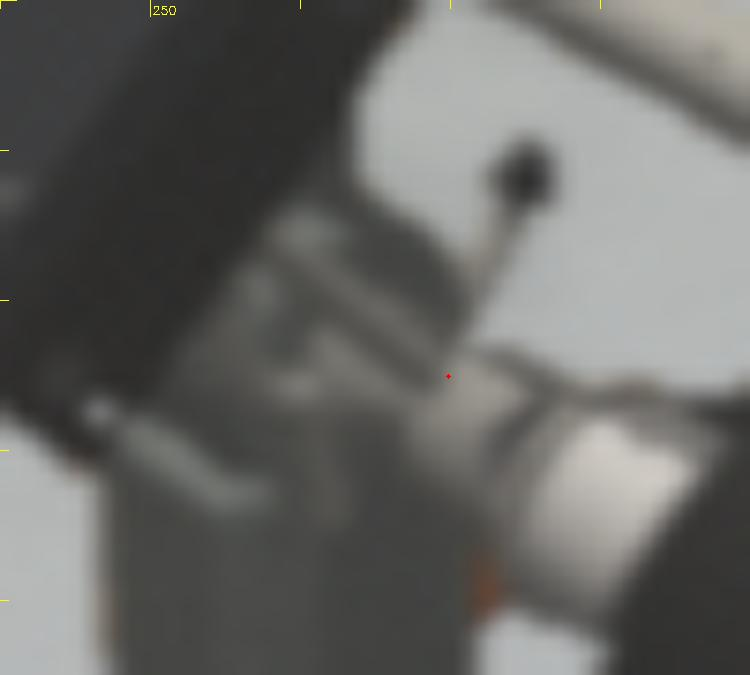

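View pics/g_top.png

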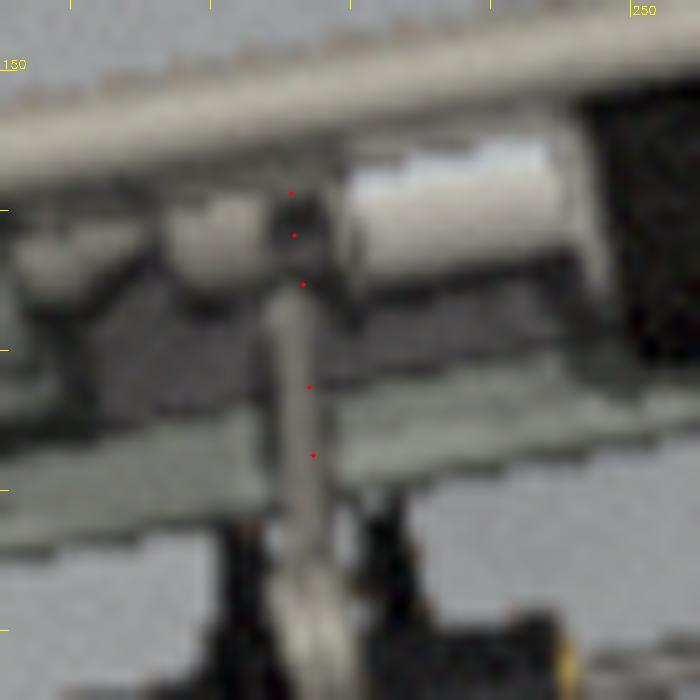

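Run:
```python
from h import *
s=load('side',8)
im=s['img'][158:190,255:287,::-1].astype(float);im=np.clip((im-40)*1.8,0,255).astype(np.uint8)
im=cv2.resize(im,None,fx=22,fy=22,interpolation=cv2.INTER_CUBIC)
for i in range(0,32,5):
    cv2.putText(im,str(255+i),(i*22,10),0,.4,(0,255,255),1);cv2.putText(im,str(158+i),(0,i*22+10),0,.4,(0,255,255),1)
cv2.imwrite('pics/c1.png',im)
```

```text
(no output)
```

View pics/c1.png

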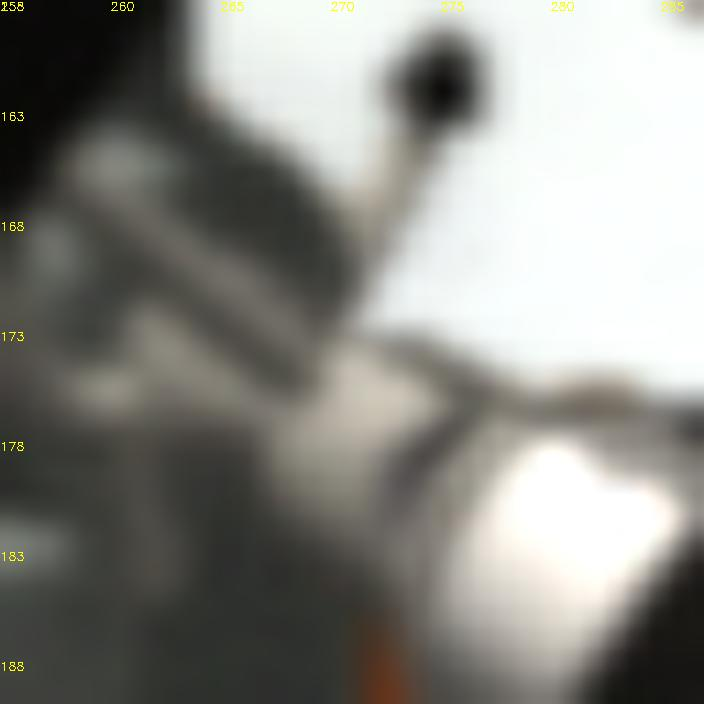

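play_rows(
  rows=[0,0,0,-0.003,-0.008,0.03,5,0,0,0,-0.002,-0.008,0.03,5,0,0,0,0,0,0.01,5,0,0,0,0,0,0,5,0,0,0,0,0,0,5],
)

```text
time: 13.5
tcp_pos: [532.7, 316.4, 187.4]
tcp_rot: [-0.2, 2.414, 0.061]
ft_force: [-0.5, 0.4, -0.4]
grip_width: 13.6
```

```bash
cat > look.py <<'E'
from h import *
import pickle,sys
i=sys.argv[1]
p,Rc=stat();hw=p+Rc.apply(HOME);tip=p+Rc.apply(HOME+[0,0,31.5])
for n,(x0,y0,w,k) in dict(side=(255,155,34,20),top=(205,143,50,14)).items():
    s=snapshot(n);pickle.dump(s,open(f'pics/{n}{i}.pkl','wb'))
    im=s['img'][y0:y0+w,x0:x0+w,::-1].astype(float);im=np.clip((im-40)*1.6,0,255).astype(np.uint8)
    im=cv2.resize(im,None,fx=k,fy=k,interpolation=cv2.INTER_CUBIC)
    for j in range(0,w,5):
        cv2.putText(im,str(x0+j),(j*k,10),0,.4,(0,255,255),1);cv2.putText(im,str(y0+j),(0,j*k+10),0,.4,(0,255,255),1)
    cv2.imwrite(f'pics/l_{n}{i}.png',im)
E
python3 look.py 9
```

```text
p [532.7 316.4 187.4] home-hole in hole frame: x(front/low) -1.5 axle -3.6 out 50.0
tilt 41.3 z.AX deg -0.4 y yaw 99.2 F [-0.5  0.4 -0.4] t 13.5 w 13.6
```

View pics/l_side9.png

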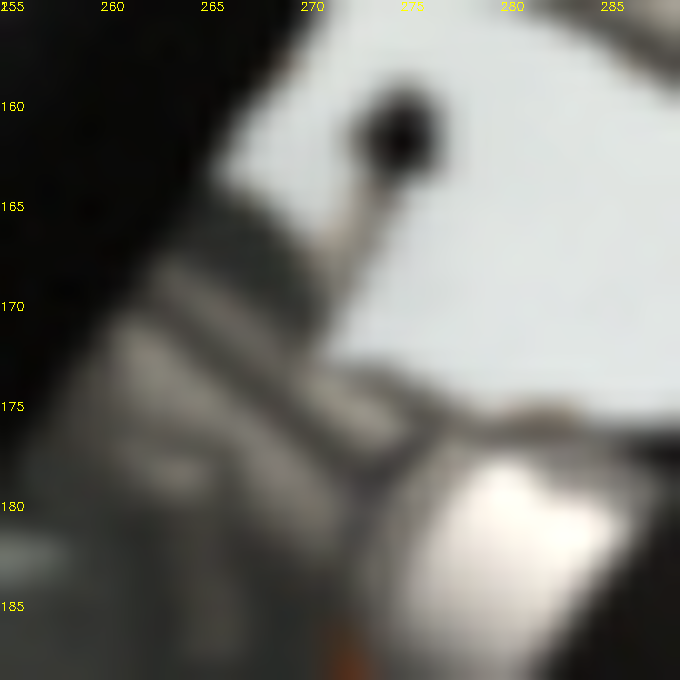

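View pics/l_top9.png

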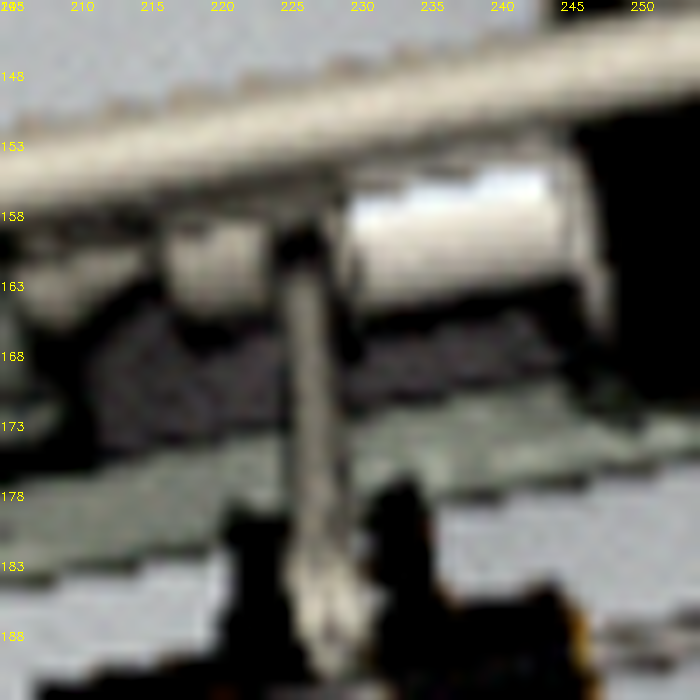

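play_rows(
  rows=[0,0,0,0,0,0.025,5,0,0,0,0,0,0.025,5,0,0,0,0,0,0.02,5,0,0,0,0,0,0,5],
  grip_force=60,
)

```text
time: 13.93
tcp_pos: [540.1, 318.2, 179.3]
tcp_rot: [-0.201, 2.413, 0.062]
ft_force: [-0.2, 0.6, -0.9]
grip_width: 13.4
```

```bash
python3 look.py 10
```

```text
p [540.1 318.2 179.3] home-hole in hole frame: x(front/low) -1.8 axle -3.0 out 39.0
tilt 41.3 z.AX deg -0.3 y yaw 99.3 F [-0.2  0.6 -0.9] t 13.9333 w 13.4
```

View pics/l_side10.png

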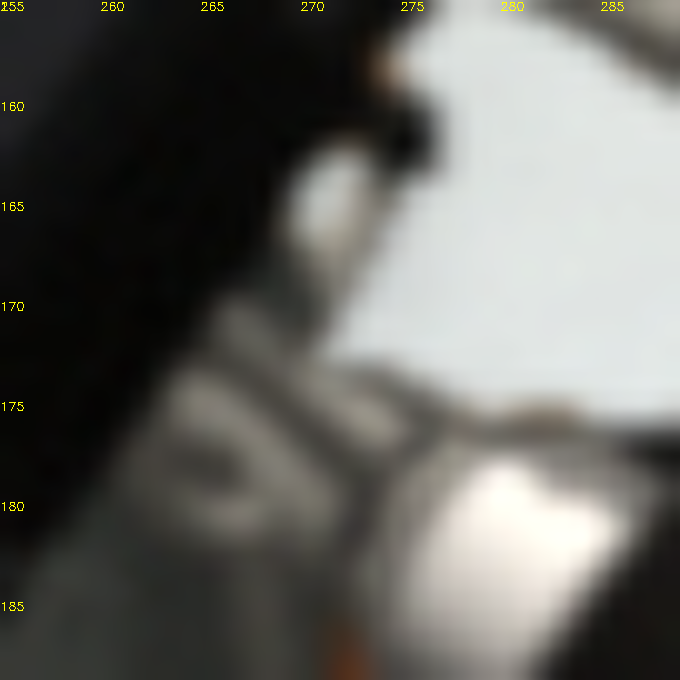

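View pics/l_top10.png

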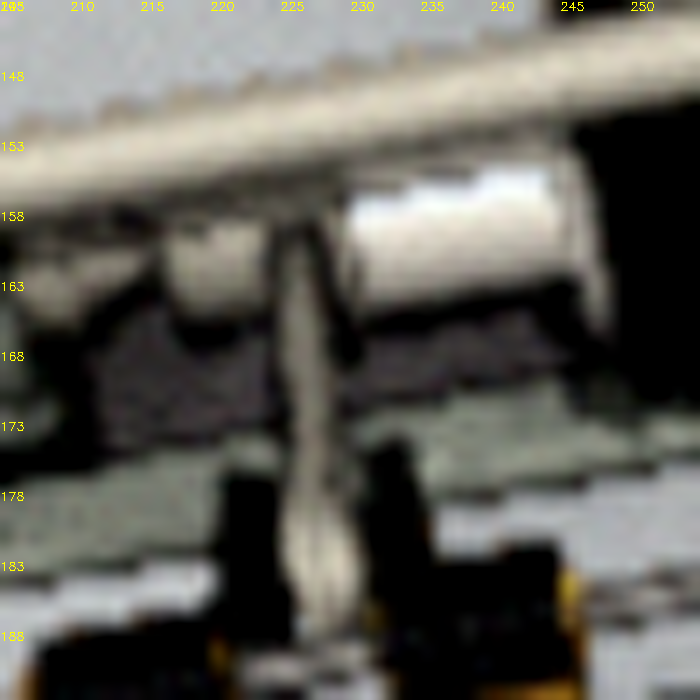

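play_rows(
  rows=[0,0,0,0,0,0.03,5,0,0,0,0,0,0.03,5,0,0,0,0,0,0.03,5],
)

```text
time: 14.28
tcp_pos: [549.4, 319.6, 169.7]
tcp_rot: [-0.2, 2.412, 0.063]
ft_force: [-0.6, -0.5, -0.8]
grip_width: 13.5
```

```bash
python3 -c "
from h import *
stat()"
```

```text
p [549.4 319.6 169.7] home-hole in hole frame: x(front/low) -2.4 axle -3.1 out 25.5
tilt 41.4 z.AX deg -0.3 y yaw 99.3 F [-0.6 -0.5 -0.8] t 14.2833 w 13.5
```

play_rows(
  rows=[0,0,0,0,0,0.03,5,0,0,0,0,0,0.03,5,0,0,0,0,0,0.03,5],
)

```text
time: 14.53
tcp_pos: [557.9, 321.0, 157.2]
tcp_rot: [-0.2, 2.414, 0.062]
ft_force: [-3.9, -1.4, 0.7]
grip_width: 13.2
```

```bash
python3 look.py 11
```

```text
p [557.9 321.  157.2] home-hole in hole frame: x(front/low) -0.3 axle -3.1 out 10.4
tilt 41.3 z.AX deg -0.3 y yaw 99.3 F [-3.9 -1.4  0.7] t 14.5333 w 13.2
```

View pics/l_side11.png

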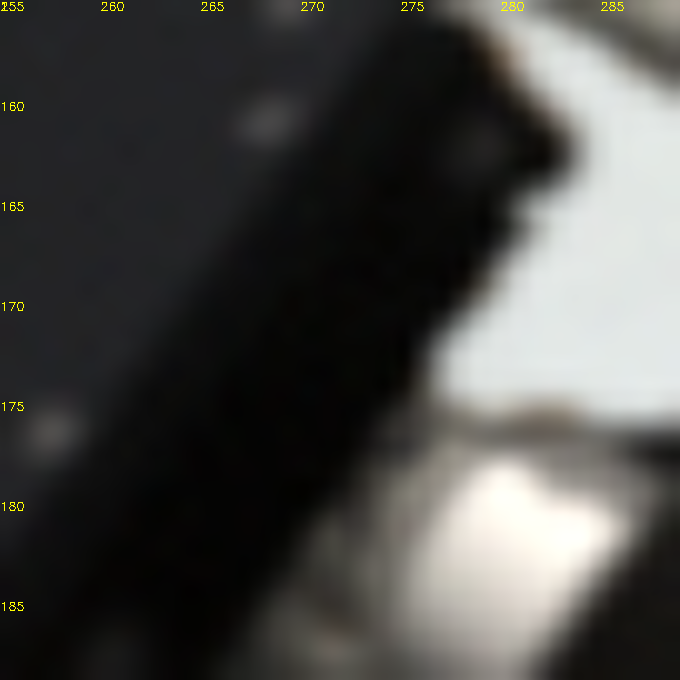

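View pics/l_top11.png

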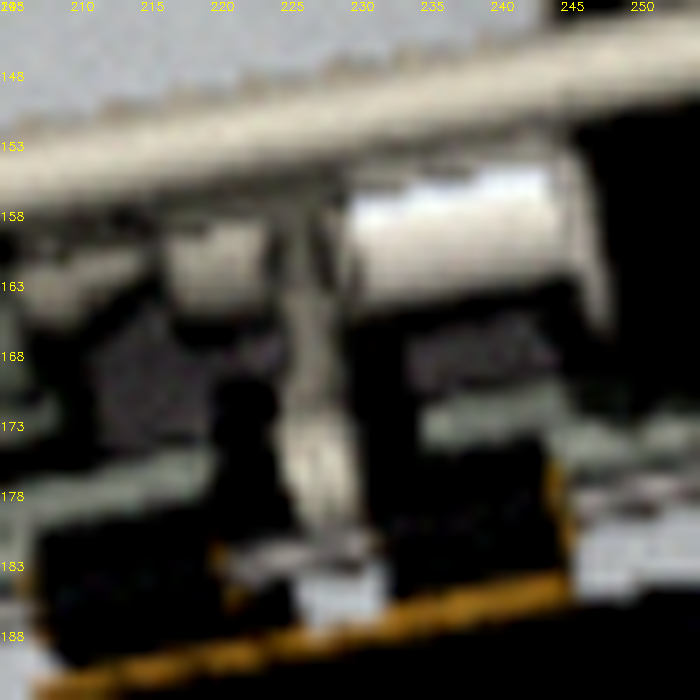

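play_rows(
  rows=[0,0,0,0,0,0.04,5,0,0,0,0,0,0.05,5],
)

```text
time: 14.8
tcp_pos: [567.2, 322.7, 147.0]
tcp_rot: [-0.201, 2.413, 0.063]
ft_force: [-37.8, -10.7, 32.5]
grip_width: 13.5
```

```bash
python3 -c "
from h import *
stat()"
```

```text
p [567.2 322.7 147. ] home-hole in hole frame: x(front/low) -0.5 axle -2.8 out -3.5
tilt 41.3 z.AX deg -0.3 y yaw 99.3 F [-37.8 -10.7  32.5] t 14.8 w 13.5
```

play_rows(
  rows=[0,0,0,0,0,0,5,0,0,0,0,0,0,5],
)

```text
time: 14.97
tcp_pos: [567.8, 322.8, 146.7]
tcp_rot: [-0.201, 2.413, 0.061]
ft_force: [-10.6, -3.5, 7.3]
grip_width: 13.7
```

```bash
python3 look.py 12
python3 - <<'E'
from h import *
s=load('side',12);crop(s,230,140,310,220,9,'g_side.png')
E
```

```text
p [567.8 322.8 146.7] home-hole in hole frame: x(front/low) -0.9 axle -2.9 out -4.1
tilt 41.3 z.AX deg -0.4 y yaw 99.3 F [-10.6  -3.5   7.3] t 14.9667 w 13.7
```

View pics/g_side.png

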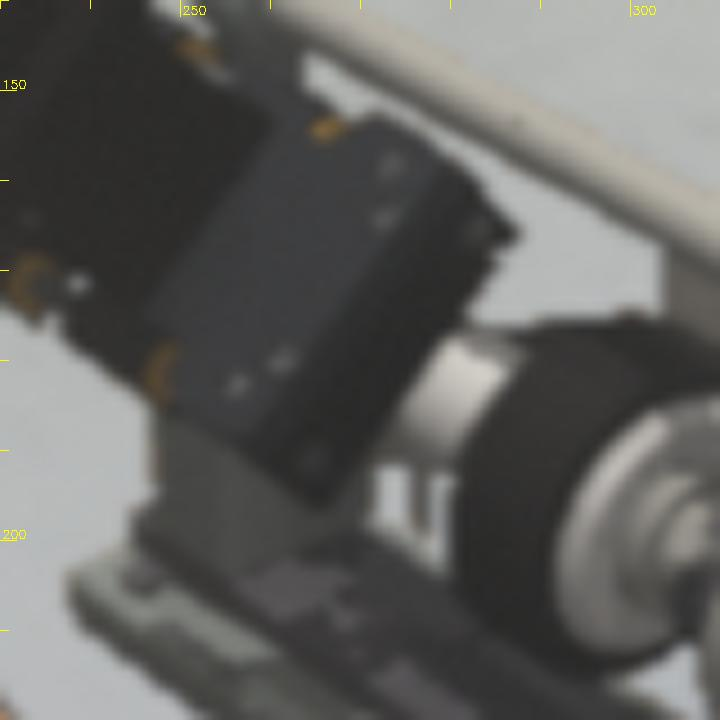

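View pics/l_top12.png

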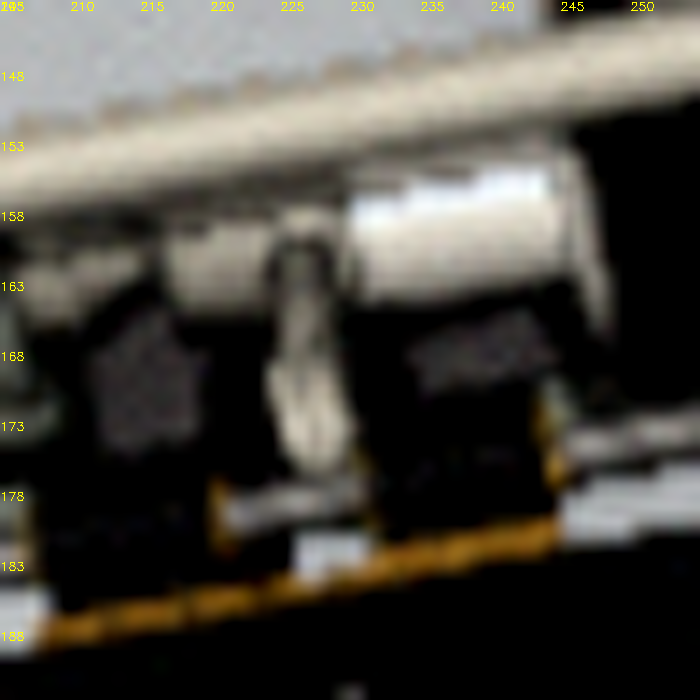

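play_rows(
  rows=[0,0,0,0,0,0,20,0,0,0,0,0,0,26,0,0,0,0,0,0,32,0,0,0,0,0,0,32],
  grip_force=20,
)

```text
time: 15.4
tcp_pos: [570.0, 324.2, 148.3]
tcp_rot: [-0.201, 2.409, 0.065]
ft_force: [-0.3, -0.4, -0.5]
grip_width: 29.2
```

```bash
python3 look.py 13
```

```text
p [570.  324.2 148.3] home-hole in hole frame: x(front/low) -3.9 axle -1.7 out -4.5
tilt 41.6 z.AX deg -0.2 y yaw 99.4 F [-0.3 -0.4 -0.5] t 15.4 w 29.2
```

View pics/l_top13.png

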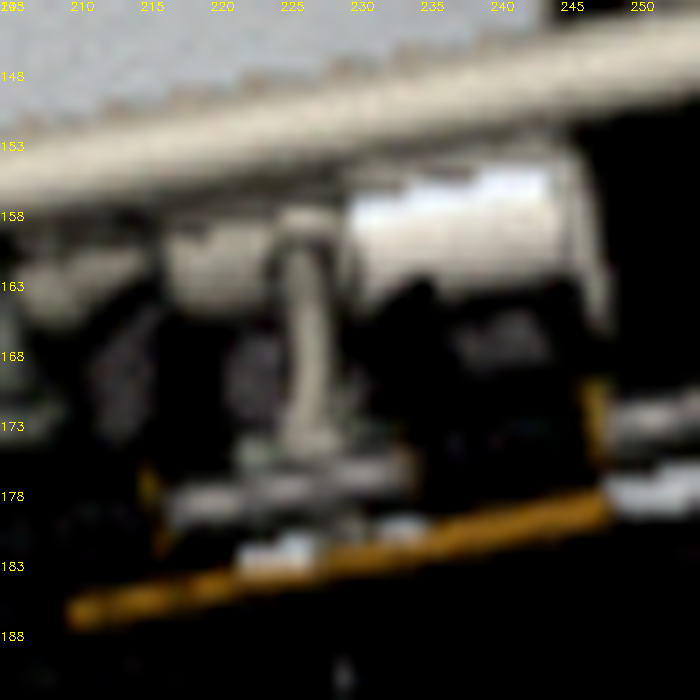

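play_rows(
  rows=[0,0,0,0.005,0,-0.05,34,0,0,0,0.005,0,-0.1,34,0,0,0,0,0,-0.15,34,0,0,0,0,0,-0.15,34,0,0,0,0,0,-0.15,34,0,0,0,0,0,0,34,0,0,0,0,0,0,34],
)

```text
time: 16.08
tcp_pos: [506.1, 313.2, 217.7]
tcp_rot: [-0.201, 2.411, 0.063]
ft_force: [-0.2, 0.1, 0.0]
grip_width: 34.1
```

```bash
python3 look.py 14
python3 - <<'E'
from h import *
s=load('side',14);crop(s,230,140,320,230,8,'g_side.png');crop(load('top',14),190,130,270,200,9,'g_top.png')
E
```

```text
p [506.1 313.2 217.7] home-hole in hole frame: x(front/low) -2.1 axle -2.5 out 90.4
tilt 41.4 z.AX deg -0.3 y yaw 99.3 F [-0.2  0.1  0. ] t 16.0833 w 34.1
```

View pics/g_side.png

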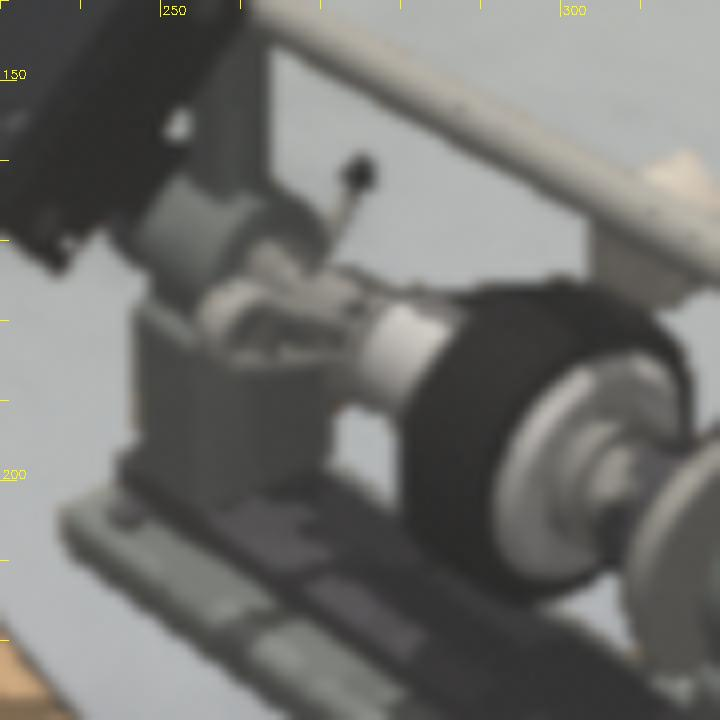

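View pics/g_top.png

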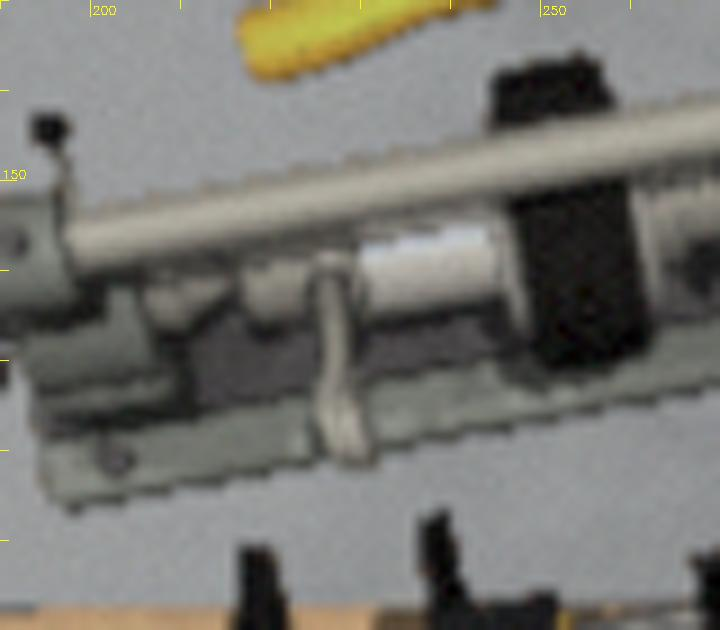

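Run:
```python
from h import *
s=load('side',14);t=load('top',14)
for d in range(25,100,8):
    th=np.radians(d);h=-np.sin(th)*XD+np.cos(th)*np.array([0,0,1.]);xt=np.cross(AX,-h)
    C=HOLE+52*h+9*xt
    print(d,proj(s,C).round(1),proj(t,C).round(1))
print(tri(t,(227.8,177.3),s,(257.6,178.3)))
crop(s,310,160,390,230,9,'g_s2.png');crop(t,260,115,345,175,8,'g_t2.png')
```

```text
25 [[265.3 167.4]] [[225.6 167.9]]
33 [[263.2 170.2]] [[226.3 170.6]]
41 [[261.3 173.2]] [[226.9 173.1]]
49 [[259.8 176.3]] [[227.5 175.2]]
57 [[258.5 179.5]] [[228.  176.9]]
65 [[257.7 182.8]] [[228.5 178.3]]
73 [[257.2 185.9]] [[228.9 179.2]]
81 [[257.1 188.9]] [[229.3 179.7]]
89 [[257.3 191.8]] [[229.5 179.8]]
97 [[258.  194.4]] [[229.7 179.5]]
(array([558.61085809, 324.66928234, 139.68305303]), np.float64(0.6441195311954814))
```

View pics/g_s2.png

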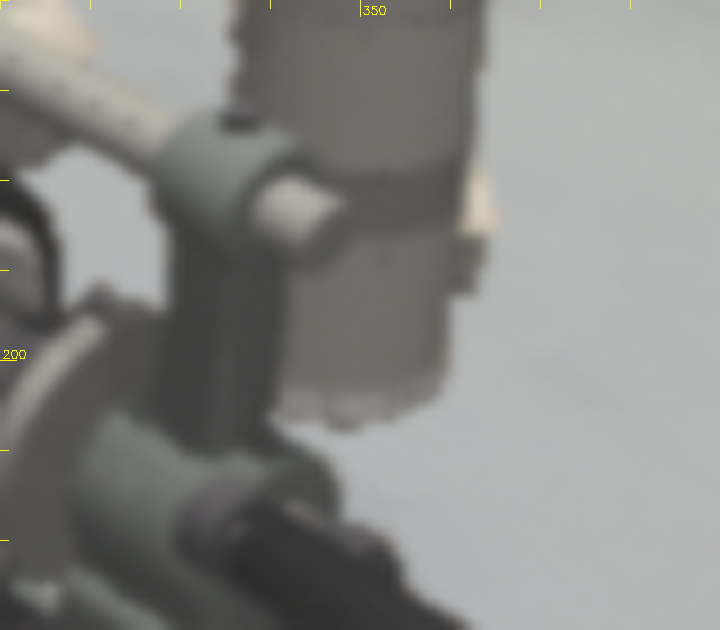

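View pics/g_t2.png

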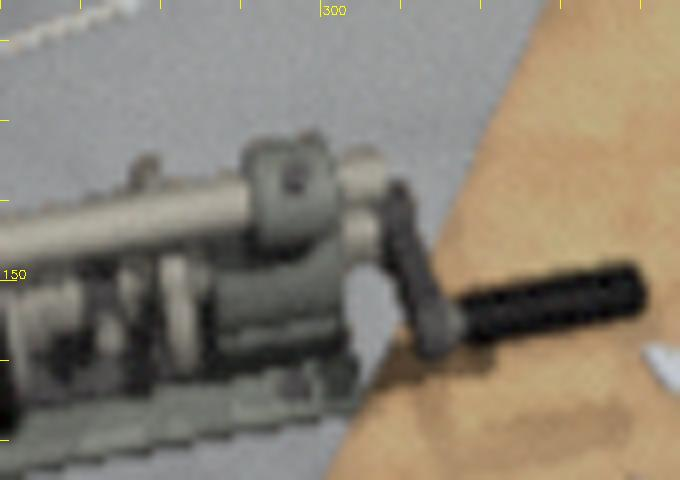

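```bash
cat > theta.py <<'E'
from fit import *
import sys
from scipy.optimize import least_squares
p=np.load('pics/bench2.npy')
def est(tin,tout,so=None):
    def f(v):
        th=v[0];H=B(p,[(-50*np.sin(th),y,107+50*np.cos(th)) for y in(-143.5,-198.5)])
        r=list((proj(t,H)-[tin,tout])[:,1])
        if so is not None: r+=list((proj(s,H[1:])-[so])[0])
        return r
    o=least_squares(f,[.8]);return np.degrees(o.x),o.fun.round(2)
if __name__=='__main__':
    N1=lambda u,v:px(320,195,12,u,v)
    print(est(T3(466,303),T3(643,266),N1(498,428)),est(T3(466,303),T3(643,266)))
    print(est(T3(466,325),T3(643,287)))
E
python3 theta.py
python3 - <<'E'
from h import *
s=load('side',14);crop(s,320,195,380,245,12,'c1.png')
E
```

```text
(array([42.02291143]), array([0.21, 0.46, 1.25, 0.36])) (array([40.97981447]), array([-0.12,  0.12]))
(array([49.73051665]), array([-0.19,  0.19]))
```

View pics/c1.png

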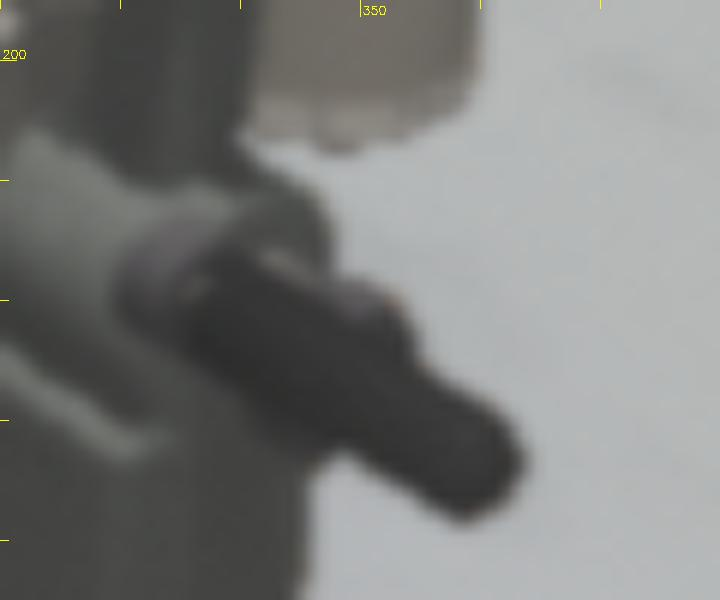

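Run:
```python
from h import *
from theta import *
N1=lambda u,v:px(320,195,12,u,v)
print(est(T3(466,325),T3(643,287),N1(475,470)))
p_,Rc=cur();print(p_)
plan(p_,Rc,[((490,290,290),down(70)),((600,90,280),down(9.4)),((607,88,240),down(9.4))],50,vmax=34)
```

```text
(array([50.18396215]), array([-0.07,  0.32,  0.89,  0.36]))
[506.60220385 313.18369683 217.03741819]
20
0.0035,0.0141,0.0098,-0.028,-0.017,-0.057,50,0.0035,0.0141,0.0098,-0.023,-0.017,-0.058,50,0.0035,0.0141,0.0098,-0.019,-0.017,-0.06,50,0.0035,0.0141,0.0098,-0.015,-0.018,-0.061,50,0.0035,0.0141,0.0098,-0.011,-0.018,-0.062,50,0.0035,0.0141,0.0098,-0.006,-0.019,-0.062,50,0.0034,0.0142,0.0098,-0.002,-0.02,-0.062,50,0.0035,0.0141,0.0097,0.002,-0.021,-0.062,50,-0,0,0.0168,-0.115,-0.1,0.007,50,-0,0,0.0168,-0.124,-0.088,0.007,50,-0,0,0.0168,-0.133,-0.074,0.007,50,-0,0,0.0168,-0.14,-0.06,0.007,50,-0,0,0.0169,-0.145,-0.044,0.006,50,-0,0,0.0168,-0.149,-0.029,0.007,50,-0,0,0.0169,-0.152,-0.013,0.006,50,-0,0,0.0168,-0.152,0.003,0.007,50,-0,0,0.0169,-0.151,0.02,0.006,50,-0,0,0.0168,-0.148,0.035,0.007,50,-0,0,0,-0.011,0.022,0.133,50,-0,0,0,-0.01,0.022,0.133,50
--
```

play_rows(
  rows=[0.0035,0.0141,0.0098,-0.028,-0.017,-0.057,50,0.0035,0.0141,0.0098,-0.023,-0.017,-0.058,50,0.0035,0.0141,0.0098,-0.019,-0.017,-0.06,50,0.0035,0.0141,0.0098,-0.015,-0.018,-0.061,50,0.0035,0.0141,0.0098,-0.011,-0.018,-0.062,50,0.0035,0.0141,0.0098,-0.006,-0.019,-0.062,50,0.0035,0.0141,0.0098,-0.002,-0.02,-0.062,50,0.0035,0.0141,0.0098,0.002,-0.021,-0.062,50,0,0,0.0168,-0.115,-0.1,0.007,50,0,0,0.0168,-0.124,-0.088,0.007,50,0,0,0.0168,-0.133,-0.074,0.007,50,0,0,0.0168,-0.14,-0.06,0.007,50,0,0,0.0168,-0.145,-0.044,0.006,50,0,0,0.0168,-0.149,-0.029,0.007,50,0,0,0.0168,-0.152,-0.013,0.006,50,0,0,0.0168,-0.152,0.003,0.007,50,0,0,0.0168,-0.151,0.02,0.006,50,0,0,0.0168,-0.12,0.035,0.007,50,0,0,0,0,0,0,50],
)

```text
time: 17.77
tcp_pos: [597.9, 67.9, 251.1]
tcp_rot: [-2.117, -2.291, 0.114]
ft_force: [-1.1, -1.1, 0.5]
grip_width: 50.2
```

Run:
```python
from h import *
p_,Rc=cur();print(p_,Rc.as_matrix().round(2).tolist())
plan(p_,Rc,[((606,88,230),down(9.4))],50,vmax=20)
```

```text
[597.88334544  67.85242928 251.08867523] [[-0.08, 0.99, -0.06], [1.0, 0.08, -0.04], [-0.03, -0.07, -1.0]]
2
-0.0055,0.0025,-0.0068,0.067,0.037,0.066,50,-0.0054,0.0025,-0.0068,0.065,0.037,0.068,50
--
```

play_rows(
  rows=[-0.0055,0.0025,-0.0068,0.06,0.037,0.05,50,-0.0055,0.0025,-0.0068,0.06,0.037,0.05,50,0,0,0,0,0,0,50,0,0,0,0,0,0,50],
)

```text
time: 18.1
tcp_pos: [607.3, 82.8, 229.3]
tcp_rot: [2.032, 2.394, -0.012]
ft_force: [-0.8, -0.3, 0.3]
grip_width: 49.9
```

Run:
```python
from h import *
p_,Rc=cur();print(p_,Rc.as_matrix().round(2).tolist())
plan(p_,Rc,[((606,88,150),down(9.4))],50,vmax=20)
```

```text
[607.29385635  82.80494446 229.29962238] [[-0.16, 0.99, -0.0], [0.99, 0.16, -0.01], [-0.01, -0.01, -1.0]]
4
-0.0002,0.0002,-0,0.01,-0,0.132,50,-0.0002,0.0002,-0,0.009,-0,0.132,50,-0.0002,0.0003,-0.0001,0.009,-0.001,0.132,50,-0.0002,0.0002,-0,0.01,-0,0.133,50
--
```

play_rows(
  rows=[0,0,0,0.008,0,0.132,50,0,0,0,0.008,0,0.132,50,0,0,0,0.005,0,0.132,50,0,0,0,0,0,0.12,50,0,0,0,0,0,0,50],
)

```text
time: 18.52
tcp_pos: [607.3, 86.1, 150.0]
tcp_rot: [2.031, 2.394, -0.019]
ft_force: [-1.1, 0.1, -0.7]
grip_width: 49.9
```

Run:
```python
from h import *
o=arm.get_obs();p=o['tcp_pos'];print(p,R.from_rotvec(o['tcp_rot']).as_matrix().round(2).tolist(),p[0]*.9866+p[1]*.1633-654,o['ft_force'].round(1))
```

```text
[607.27654562  86.12628054 150.04556392] [[-0.16, 0.99, -0.01], [0.99, 0.16, -0.01], [-0.01, -0.01, -1.0]] -40.796538476319256 [-1.1  0.1 -0.7]
```

play_rows(
  rows=[0,0,0,0,0.05,0,50,0,0,0,0,0.05,0,50,0,0,0,0,0.05,0,50,0,0,0,0,0.02,0,50,0,0,0,0,0,0,50,0,0,0,0,0,0,50],
)

```text
time: 19.02
tcp_pos: [628.2, 89.8, 152.9]
tcp_rot: [-2.023, -2.386, 0.046]
ft_force: [-2.7, -0.8, -0.6]
grip_width: 49.9
```

Run:
```python
from h import *
o=arm.get_obs();p=o['tcp_pos'];print(p,R.from_rotvec(o['tcp_rot']).as_matrix().round(2).tolist(),p[0]*.9866+p[1]*.1633-654,o['ft_force'].round(1),o['grip_width'])
```

```text
[628.23011821  89.80663179 152.93269233] [[-0.16, 0.99, -0.03], [0.99, 0.16, -0.01], [-0.01, -0.03, -1.0]] -19.522742404129076 [-2.7 -0.8 -0.6] 49.909183839796256
```

play_rows(
  rows=[-0.002,0,0,0,0.04,-0.01,50,-0.002,0,0,0,0.04,-0.01,50,0,0,0,0,0.01,0,50,0,0,0,0,0,0,50],
)

```text
time: 19.35
tcp_pos: [632.1, 90.4, 157.9]
tcp_rot: [-2.022, -2.383, 0.046]
ft_force: [-1.3, 0.1, -0.6]
grip_width: 50.0
```

Run:
```python
from h import *
o=arm.get_obs();p=o['tcp_pos'];print(p,R.from_rotvec(o['tcp_rot']).as_matrix().round(2).tolist(),p[0]*.9866+p[1]*.1633-654,o['ft_force'].round(1),o['grip_width'])
```

```text
[632.14174082  90.39083289 157.85645471] [[-0.16, 0.99, -0.03], [0.99, 0.16, -0.01], [-0.01, -0.03, -1.0]] -15.568135500654307 [-1.3  0.1 -0.6] 49.98840199654518
```

play_rows(
  rows=[-0.002,0,0,0,0.04,0.01,50,-0.002,0,0,0,0.03,0.01,50,0,0,0,0,0,0,50],
)

```text
time: 19.6
tcp_pos: [632.4, 90.2, 158.4]
tcp_rot: [-2.021, -2.379, 0.043]
ft_force: [0.7, 0.3, -0.6]
grip_width: 50.4
```

Run:
```python
from h import *
o=arm.get_obs();p=o['tcp_pos'];print(p,p[0]*.9866+p[1]*.1633-654,o['ft_force'].round(1),o['grip_width'])
```

```text
[632.36842442  90.22529232 158.42765787] -15.37152223001317 [ 0.7  0.3 -0.6] 50.44888799244497
```

play_rows(
  rows=[0,0,0,0,-0.04,0,55,0,0,0,0,-0.03,-0.05,55,0,0,0,0,0,-0.2,55,0,0,0,0,0,-0.2,55,0,0,0,0,0,-0.2,55,0,0,0,0,-0.2,-0.05,55,0,0,0,0,-0.2,0,55,0,0,0,0,-0.2,0,55,0,0,0,0,-0.1,0,55,0,0,0,0,0,0,55,0,0,0,0,0,0,55],
)

```text
time: 20.52
tcp_pos: [528.7, 72.7, 281.2]
tcp_rot: [2.031, 2.389, 0.001]
ft_force: [0.1, -0.3, 0.6]
grip_width: 55.0
```

```bash
python3 look.py 15
python3 - <<'E'
from h import *
s=load('side',15);t=load('top',15);crop(s,240,150,320,220,9,'g_side.png');crop(t,190,130,270,200,9,'g_top.png')
crop(s,320,195,380,245,12,'c1.png');crop(t,260,115,345,175,8,'g_t2.png');crop(s,130,110,400,300,3,'all.png')
E
```

```text
p [528.7  72.7 281.2] home-hole in hole frame: x(front/low) 14.6 axle -254.9 out 162.4
tilt 0.2 z.AX deg -0.2 y yaw 9.3 F [ 0.1 -0.3  0.6] t 20.5167 w 55.0
```

View pics/g_side.png

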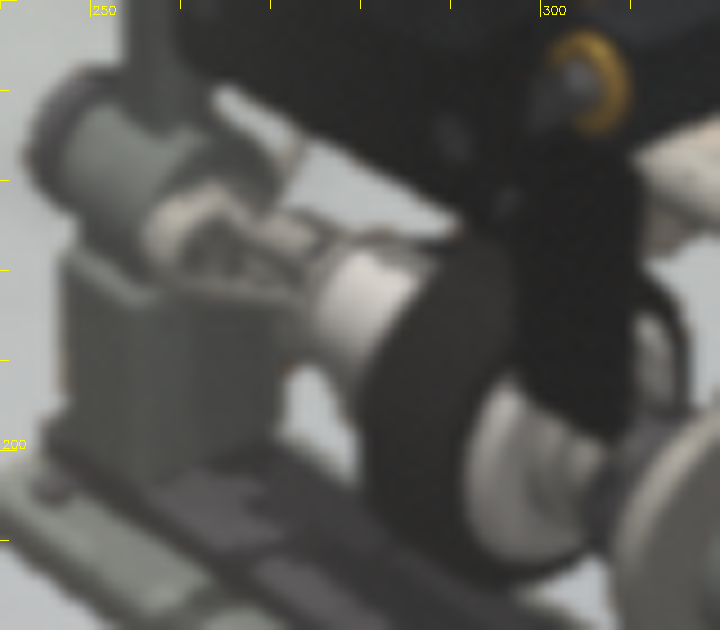

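View pics/g_top.png

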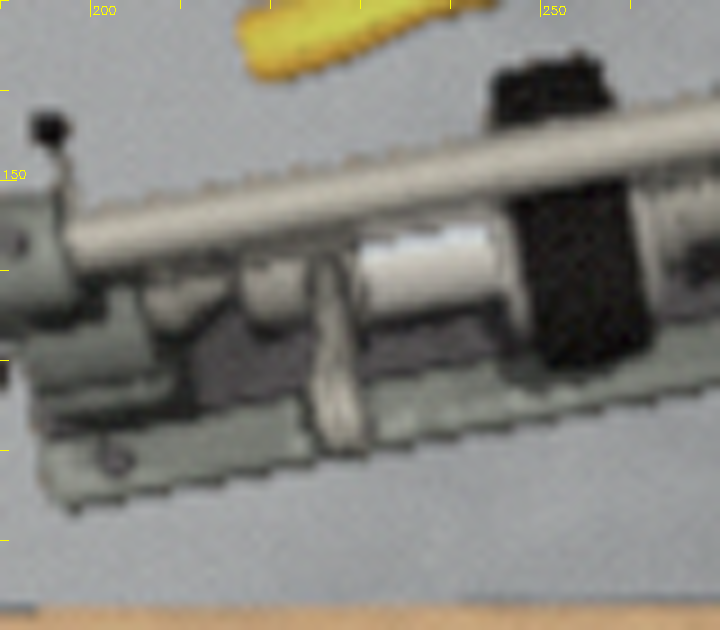

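View pics/c1.png

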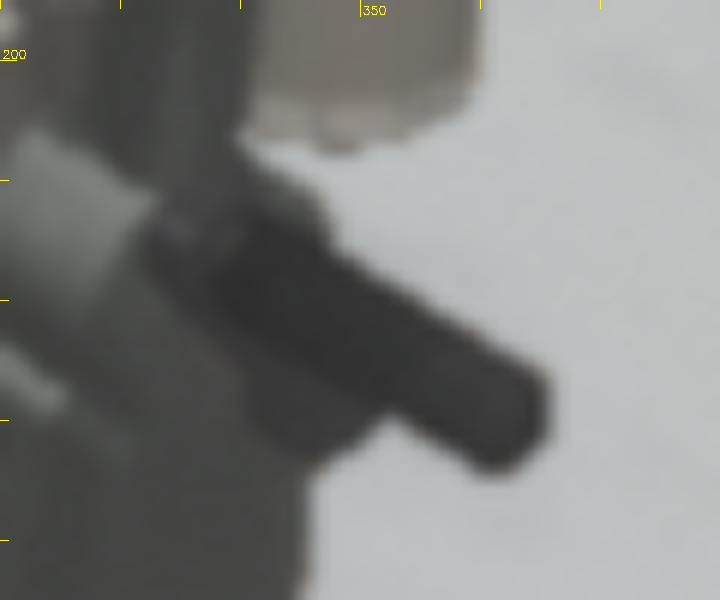

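View pics/g_t2.png

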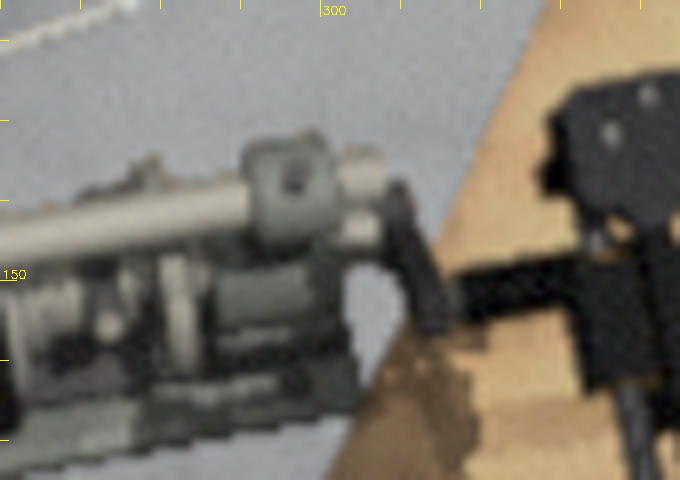

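View pics/all.png

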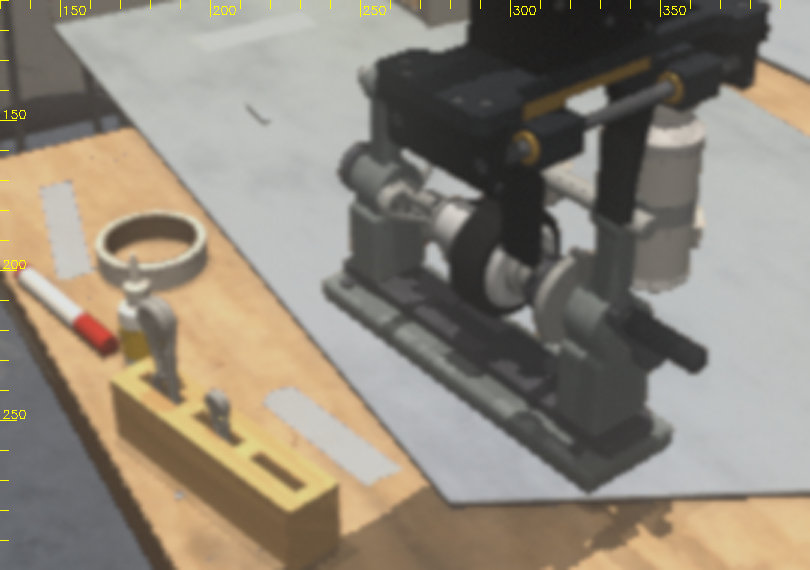

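Run:
```python
from h import *
from theta import *
N1=lambda u,v:px(320,195,12,u,v)
def es(so):
    P=np.load('pics/bench2.npy')
    f=lambda v:(proj(s,B(P,[(-50*np.sin(v[0]),-198.5,107+50*np.cos(v[0]))]))-[so]).ravel()
    return np.degrees(least_squares(f,[.7]).x)
print(es(N1(498,428)),es(N1(475,470)),es(N1(498,425)))
S=load('side',15);T=load('top',15)
def ov(name,sn,x0,y0,w,k,th,d,on):
    h=-np.sin(th)*XD+np.cos(th)*np.array([0,0,1.]);xt=np.cross(AX,-h)
    O=HOLE+d*h
    C=O+52*h+9*xt
    a=np.linspace(0,2*np.pi,36)
    P=[C+12.5*(np.cos(q)*h+np.sin(q)*xt)+y*AX for q in a for y in(-7,7)]
    P+=[O+h*z+xt*e for z in np.arange(-31.5,45,3) for e in (-3.5,3.5)]
    uv=proj(sn,P)
    im=sn['img'][y0:y0+w,x0:x0+w,::-1].astype(float);im=np.clip((im-30)*1.5,0,255).astype(np.uint8)
    im=cv2.resize(im,None,fx=k,fy=k,interpolation=cv2.INTER_CUBIC)
    if on:
        for q in uv: cv2.circle(im,(int((q[0]-x0+.5)*k),int((q[1]-y0+.5)*k)),1,(0,0,255),-1)
    return im
r=[np.hstack([ov('',S,248,160,36,11,np.radians(42),0,o) for o in(0,1)]),np.hstack([ov('',T,208,150,36,11,np.radians(42),0,o) for o in(0,1)])]
cv2.imwrite('pics/ov_s.png',r[0]);cv2.imwrite('pics/ov_t.png',r[1])
```

```text
[42.8310873] [50.4650468] [42.43753343]
```

View pics/ov_s.png

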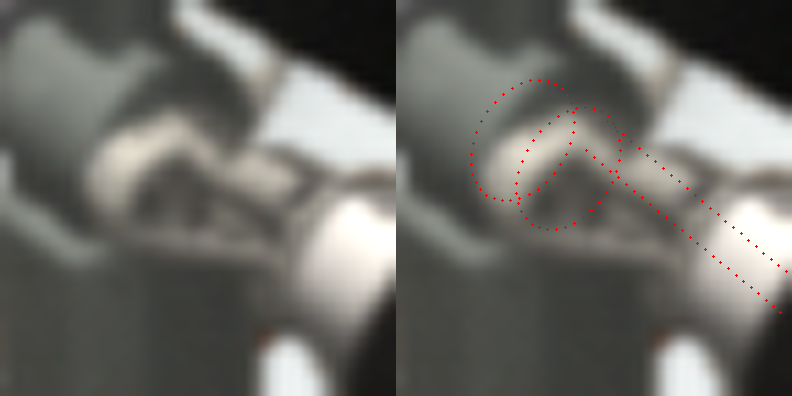

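View pics/ov_t.png

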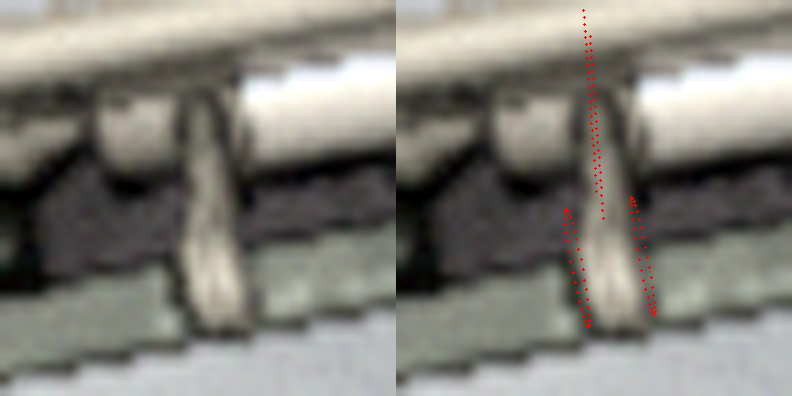

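Run:
```python
from h import *
S=load('side',15);T=load('top',15)
for a,b in(((227,174.1),(261.6,175.6)),((227,174.1),(261,175)),((227,174.1),(262,176))):
    C,e=tri(T,a,S,b);d=C-HOLE;x=d@XD;z=d[2];y=d@AX
    r=np.hypot(x,z);ang=np.degrees(np.arctan2(-x,z))
    print(C.round(1),round(e,2),'r',round(r,1),'ang',round(ang,1),'leg angle if home',round(ang-np.degrees(np.arctan2(9,52)),1),'axle',round(y,1),'depth',round(np.sqrt(max(r*r-81,0)),1))
```

```text
[567.  325.4 143.3] 2.21 r 50.0 ang 56.4 leg angle if home 46.6 axle 0.0 depth 49.2
[566.3 325.5 144.9] 1.08 r 51.5 ang 55.3 leg angle if home 45.5 axle 0.2 depth 50.7
[567.5 325.4 142.1] 2.97 r 49.0 ang 57.2 leg angle if home 47.4 axle -0.1 depth 48.1
```

play_rows(
  rows=[0,0,0,0,-0.1,-0.05,55,0,0,0,0,-0.1,-0.05,55,0,0,0,0,0,0,55,0,0,0,0,0,0,55,0,0,0,0,0,0,55,0,0,0,0,0,0,55],
)

```text
time: 21.12
tcp_pos: [504.7, 68.6, 294.5]
tcp_rot: [2.03, 2.384, -0.003]
ft_force: [0.3, 0.2, 0.7]
grip_width: 54.9
```

Run:
```python
from h import *
S=snapshot('side');T=snapshot('top');o=arm.get_obs();print(o['time'],o['tcp_pos'],o['ft_force'].round(2),o['joint_vel'].round(3))
crop(S,140,130,400,300,3,'fin_s.png');crop(T,170,110,350,270,4,'fin_t.png')
```

```text
21.2167 [504.37695969  68.57686484 294.4058068 ] [-0.04  0.25 -0.2 ] [-0.001 -0.008  0.002  0.004  0.004  0.006 -0.001]
```

View pics/fin_s.png

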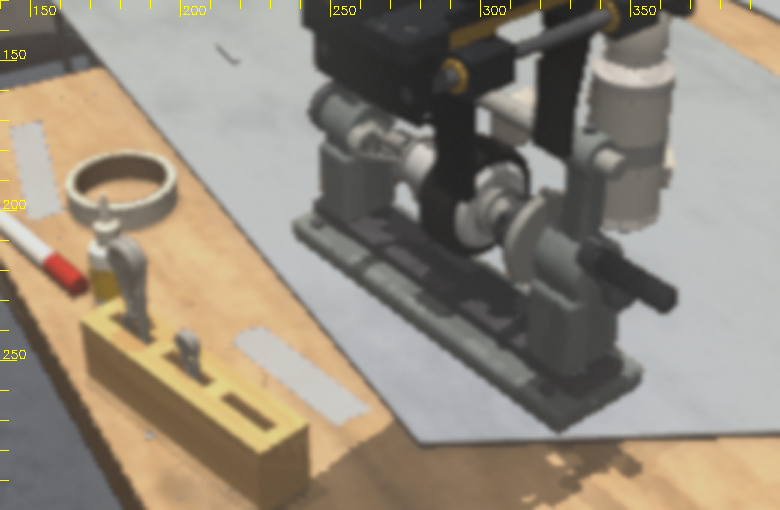

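View pics/fin_t.png

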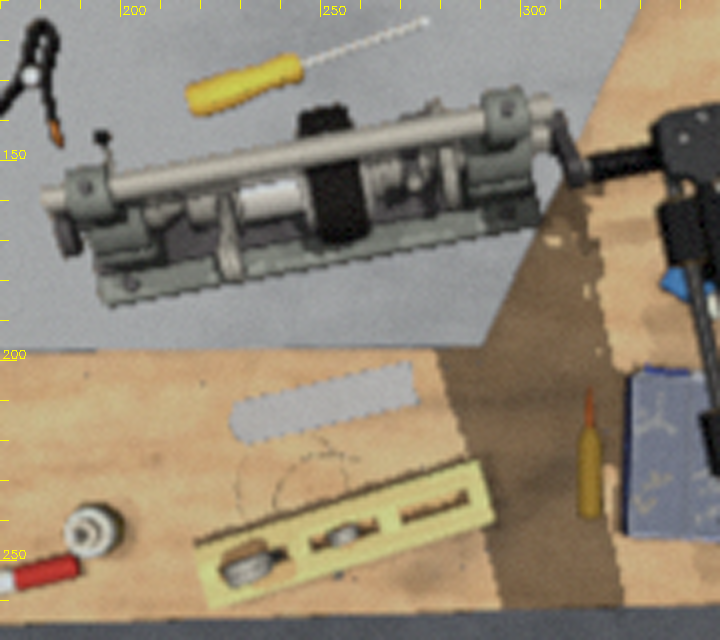

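The pictures show the clip in the cross-hole, the crank leaning to the front, two clips still in the block, the right slot empty and the bottle upright. The arm is clear and reads no force, so I am handing in.

```bash
python3 -c "
from bench import ticket
print(ticket.hand_in())"
```

```text
the job is handed in; nothing more can be done
None
```

I turned the axle to the front with the crank, took the middle-sized R-clip from the right-hand slot and pushed it through the cross-hole. It met a hard stop at about 50 N, and I released it there. I handed in at about 21 s of the 51 s allowed; no verdict was reported.

**Axle angle:** the axle had turned on to about 50° by the time I released the clip and backed off, close to the 55° limit. I pushed the crank handle back. The last check, from the handle in the side view, gave about 42°, a few degrees more than the 35° asked but inside the 20–55° range.

**Clip seating:** from both views the coil sits 49–51 mm out from the hole centre, against 52 mm when fully home, and lines up along the axle. The leg read about 46°, roughly 4° off the crank angle and under the 11° allowed. These readings are good to about 3 mm and 3°. I could not measure the bent leg's closing directly. I infer it from the hard stop and from the bent leg showing round the front of the shaft.

**Surroundings:** the small and large clips are still in their slots, the glue bottle is upright, and the arm was clear with no force on it.

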